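# Span-calibrate the fuel scale on the jetting shelf

## Robot

A 6-joint arm with a two-finger parallel gripper is mounted at the origin on the work surface. World frame = base frame: x ahead of the robot, y to its left, z up, the work surface at z = 0. Lengths are in m, angles in degrees, forces in N, time in s.
With the tool pointing down it reaches from about 0.25 to 0.725 m from the base axis. Payload 9.7 kg.
Tool frame: the origin (TCP) lies between the finger pads; the fingertips stand 11 mm ahead of it and the grasp point (between the pads) lies 8 mm behind it; z points along the fingers, x is the direction in which the jaws open and shut, and the axes are right-handed (so a half turn about z gives the same grasp; the last joint's range is limited). The gripper opens to 85 mm and grips with 20 to 120 N. Pads are 22 mm wide; open, the fingers measure 114 mm over their backs; the gripper's body (76 mm by 85 mm) begins 54 mm behind the grasp point. The pads swing forward as they close: fully open they stand 13 mm farther back than shut.
Start: joints at [-64.171, 4.979, 10.078, 95.1, 0, 90], TCP at [0.24, -0.495, 0.215] pointing down, gripper open.
Joint ranges: [-179.16, 179.16], [-48.56, 103.87], [-65.8, 70.77], [-126.05, 130.52], [-82.76, 87.17], [-180, 180]. Speed limits (degrees/s): [127.2, 127.2, 147.25, 180, 180, 180].

## Interface

Orientations are given as [roll, pitch, yaw] about the fixed x, y, z axes, in that order (R = Rz(yaw) Ry(pitch) Rx(roll)).
In Python, from workcell import get_obs, camera, job_done, spotter gives the robot as it stands.
- The arm moves only by the tool play_rows, never from a script. Its argument "rows" is a list of rows, each a list of 3 entries, a list of its own where there are three numbers: the closure, from 0 (fully open) to 1 (shut), then the shift along the tool's x, y, z in cm, then the turn, a rotation vector about the tool's x, y, z in degrees. In form: [[claw, [x, y, z], [wx, wy, wz]], ...]. A call has 1 to 12 rows; each row shifts and turns the pose as measured when the row begins, along the tool's axes as they then stand; what a row does not reach is not made up. A row lasts 1/10 s, in which the tool goes at most 50 mm and 8.59 degrees, less where a joint would pass 70% of its speed; a pose out of reach is approached as far as the arm can. A call is refused whole if a number of a shift passes 5 or a number of a turn 8.59, either way. A call with a gripper value outside its range is refused whole. The fingers move at their own pace and stop on an object; "newtons" is the grip in N (left out, the last holds). Time passes only in rows, so rows that do not move let the fingers close. It gives the time, the measured TCP pose, the force and the opening at its end, in the units of the state.
- get_obs(): the state, without advancing time (a new reading comes with each control period).
- camera(name): name is "scene" or "top" or "wrist"; returns a dict with "img" (480x640x3 uint8, red, green, blue), "intrinsics" (3x3 intrinsics, pixels), "xyz" and "orientation" of the camera in the world. Camera axes: x right, y down, z forward; pixel columns grow to the right and rows downward; lengths in m; the calibration is good to about 2 mm. A picture is of the moment at which its call begins. There is no depth.
- job_done(): hands the job in, once; it reports no verdict.
Trained networks look in a picture, given as the dict that the camera call returned (one of the last four; its "shot" number tells which), for a name from the list of things; names that differ only in an ending like _2 or _b are one class to them, and where a whole thing is asked for, a point or a joint stands for the part that bears it (a point fixed in the world has none). Each returns a list of dicts, best first, with "confidence" (0 to 1); they miss things now and then, are a little off and sometimes report something else, mostly with a low value. They report only what shows in the picture. A call takes as long as a camera call. They do not tell look-alikes from the thing itself.
- spotter.spot_in(picture, thing): "point" ([x, y, z] in m, in world coordinates, good to about 4 mm: the middle of the surface that is visible of it).
- spotter.trace(picture, thing): "pixels" (480x640 bool, what is visible of it).
The state is a dict: "time": time; "q": joint angles; "qd": joint speeds; "joint_efforts": joint torques, N m; "ee_pos": TCP position; "tcp_rot": TCP orientation; "wrist_force": force on the tool from outside, world axes, zero at the start; "torque": the same for the moment, N m; "opening": finger opening in m.
Only numpy, scipy, OpenCV 4.12 (cv2) and the standard library are available. Lean on these libraries where they do the work, as an engineer would, in place of code of your own. Each camera call takes 0.05 s, during which the arm holds its last target.

## Task

Calibrate the fuel scale: with its pan bare press the red on/off key, then the white zero key, then the yellow calibrate key, one at a time and each fully down for a moment; next stand every brass check weight that is out on the shelf on the pan together and press the green enter key. Then put each weight back knob up, fully down in the pocket of the weight block whose tag has the weight's colour, and only then press the red key again to switch the scale off. Never press the blue units key, nor the green one on a bare pan, nor any of the other keys with a weight on the pan, and leave the float bowl, the jet box and the screwdriver where they are.

Things in the scene. Friction and masses are not known exactly. Their poses are not given: they have to be found in the camera images.
- pan (a point): Centre of the top face of the scale's square stainless pan: 165 mm (its x) by 205 mm (its y), with a turned-up lip 6 mm high and 2 mm thick around it. The pan top is 56 mm above the shelf and does not move. The axes are the scale's own: x points away from the keypad (the keypad strip is on the pan's -x side, its keys in a row along y), z up. The scale is a grey bench scale 270 x 230 mm, bolted down; display hood 50 mm high between the keys and the pan.
- keypad (a point): Centre of the top face of the middle (yellow) key while it is up: 52 mm above the shelf; fixed to the scale, same axes as the pan's. The keypad is a row of five square sprung caps, each 26 x 26 mm, standing 7 mm above a black strip, centres 41 mm apart along this y axis: red at y = +82 mm, white at +41, yellow at 0, green at -41, blue at -82 mm.
- key_power (a joint): Travel of the red (on/off) key in m: 0 up, 0.004 fully down. Starts to move at about 1.5 N, fully down at about 5 N, springs back.
- key_zero (a joint): Travel of the white (zero) key in m: 0 up, 0.004 fully down. Starts to move at about 1.5 N, fully down at about 5 N, springs back.
- key_cal (a joint): Travel of the yellow (calibrate) key in m: 0 up, 0.004 fully down. Starts to move at about 1.5 N, fully down at about 5 N, springs back.
- key_enter (a joint): Travel of the green (enter) key in m: 0 up, 0.004 fully down. Starts to move at about 1.5 N, fully down at about 5 N, springs back.
- key_units (a joint): Travel of the blue (units) key in m: 0 up, 0.004 fully down. Starts to move at about 1.5 N, fully down at about 5 N, springs back.
- w500_mid (a point): The 500 g check weight (None if it is not there): a squat brass cylinder 52 mm in diameter and 26.5 mm high with a red ring painted round it, a neck 10 mm in diameter and 4 mm high on top of it, and on that a knob 16 mm in diameter and 12 mm high with a red top; 42.5 mm high in all. The point lies on its axis half-way up (21.25 mm above its underside); z points from underside to knob. It can be lifted by the knob.
- slot500 (a point): Centre of the floor of the 500 g weight's pocket in the weight block, a round pocket 58 mm wide and 7 mm deep with a red tag on the block's edge beside it. The block is a wooden plate 210 x 164 mm, 22 mm high, bolted down; pocket floor 15 mm above the shelf. Pockets lie 66 mm apart along the block's x axis and 68 mm along y. z up.
- w300_mid (a point): The 300 g check weight (None if it is not there): a squat brass cylinder 44 mm in diameter and 21.5 mm high with a black ring painted round it, a neck 10 mm in diameter and 4 mm high on top of it, and on that a knob 16 mm in diameter and 12 mm high with a black top; 37.5 mm high in all. The point lies on its axis half-way up (18.75 mm above its underside); z points from underside to knob. It can be lifted by the knob.
- slot300 (a point): Centre of the floor of the 300 g weight's pocket in the weight block, a round pocket 50 mm wide and 7 mm deep with a black tag on the block's edge beside it. The block is a wooden plate 210 x 164 mm, 22 mm high, bolted down; pocket floor 15 mm above the shelf. Pockets lie 66 mm apart along the block's x axis and 68 mm along y. z up.
- w200_mid (a point): The 200 g check weight (None if it is not there): a squat brass cylinder 38 mm in diameter and 18.0 mm high with a green ring painted round it, a neck 10 mm in diameter and 4 mm high on top of it, and on that a knob 16 mm in diameter and 12 mm high with a green top; 34.0 mm high in all. The point lies on its axis half-way up (17.00 mm above its underside); z points from underside to knob. It can be lifted by the knob.
- slot200 (a point): Centre of the floor of the 200 g weight's pocket in the weight block, a round pocket 44 mm wide and 7 mm deep with a green tag on the block's edge beside it. The block is a wooden plate 210 x 164 mm, 22 mm high, bolted down; pocket floor 15 mm above the shelf. Pockets lie 66 mm apart along the block's x axis and 68 mm along y. z up.
- w100_mid (a point): The 100 g check weight (None if it is not there): a squat brass cylinder 30 mm in diameter and 12.5 mm high with a blue ring painted round it, a neck 10 mm in diameter and 4 mm high on top of it, and on that a knob 16 mm in diameter and 12 mm high with a blue top; 28.5 mm high in all. The point lies on its axis half-way up (14.25 mm above its underside); z points from underside to knob. It can be lifted by the knob.
- slot100 (a point): Centre of the floor of the 100 g weight's pocket in the weight block, a round pocket 36 mm wide and 7 mm deep with a blue tag on the block's edge beside it. The block is a wooden plate 210 x 164 mm, 22 mm high, bolted down; pocket floor 15 mm above the shelf. Pockets lie 66 mm apart along the block's x axis and 68 mm along y. z up.
- w50_mid (a point): The 50 g check weight (None if it is not there): a squat brass cylinder 22 mm in diameter and 10.0 mm high with a white ring painted round it, a neck 10 mm in diameter and 4 mm high on top of it, and on that a knob 16 mm in diameter and 12 mm high with a white top; 26.0 mm high in all. The point lies on its axis half-way up (13.00 mm above its underside); z points from underside to knob. It can be lifted by the knob.
- slot50 (a point): Centre of the floor of the 50 g weight's pocket in the weight block, a round pocket 28 mm wide and 7 mm deep with a white tag on the block's edge beside it. The block is a wooden plate 210 x 164 mm, 22 mm high, bolted down; pocket floor 15 mm above the shelf. Pockets lie 66 mm apart along the block's x axis and 68 mm along y. z up.
- bowl: Bystander: blue anodized float bowl, upside down, flange 58 x 48 mm, 40 mm high; origin at the centre of its underside. Leave it where it is.
- jetbox: Bystander: grey jet box 66 x 100 mm, 23 mm high, with rows of small brass jets; origin at the centre of its underside. Leave it where it is.
- driver: Bystander: screwdriver lying down, 200 mm long, red handle; origin under the middle of its length, x along it towards the tip. Leave it where it is.
Not all that is in view belongs to the job. What is shaped like the part that bears w200_mid but purple is not meant.

How it is judged:
By the outcome, as a careful person would: the job done as asked, in the order asked, and still so for the second after the job is handed in, with the robot touching nothing.
Of w500, w300, w200, w100, w50 only 3 to 4 are there at a start; the rules pass over those that are not, and their reading is None.
At some moment in a run one of w500, w300, w200, w100, w50 may be knocked a few centimetres aside while the robot is not near it.
Once in a run the grip may slacken for a moment while it holds something.
It also fails if it takes over 210 s, if anything falls off the work surface, if the arm or the gripper's body presses on something with over 40 N, if the wrist force passes 120 N, or if a joint passes its speed limit or range.

## Working session

There is one attempt and no reset: what is moved stays moved. The work goes in short steps, Python scripts to look and compute and a tool call to move; the robot and the scene stay as the last step left them, time stands still between calls to the robot, and variables do not carry over. Pictures are saved under pics/ and viewed, and the job is handed in when it is done.

Besides the shell and the picture viewer there is one more tool, called after "Emit:" as a command line: name --argument value ..., lists and objects as JSON in quotes. play_rows: Moves the arm, as the interface text tells. Its arguments: {"type":"object","properties":{"rows":{"type":"array","items":{"type":"array"}},"newtons":{"type":"number"}},"required":["rows"]}

```bash
mkdir -p pics; ls
python3 - <<'E'
from workcell import get_obs, camera
import cv2
o=get_obs();print(o)
for n in ["scene","top","wrist"]:
    c=camera(n);cv2.imwrite(f"pics/{n}0.png",c["img"][:,:,::-1]);print(n,c["intrinsics"],c["xyz"],c["orientation"],[k for k in c])
E
```

```text
pics
{'time': 0.0, 'q': array([-6.41706615e+01,  5.01131993e+00,  1.00341593e+01,  9.50973080e+01,
        4.46808402e-04,  9.00004054e+01]), 'qd': array([ 0.0524685 , -0.03008024, -0.06146723, -0.00234547, -0.02444961,
       -0.05259289]), 'joint_efforts': array([-2.45309471e-03, -5.20383132e+01,  4.64807653e+01,  1.63282268e-02,
       -1.76502226e-04, -1.42399406e-05]), 'ee_pos': array([ 0.23953002, -0.49483944,  0.21387831]), 'tcp_rot': array([-1.79999554e+02,  7.44685979e-02, -6.41710669e+01]), 'wrist_force': array([-1.37799479, -0.655241  , -0.38620074]), 'torque': array([ 0.01252764,  0.0689793 , -0.03440212]), 'opening': 0.08555083676940356}
scene [[578.50541503   0.         324.59611243]
 [  0.         578.50541503 239.68956664]
 [  0.           0.           1.        ]] [1.33751116 0.00361087 0.70378459] [-127.26386177    0.53638386   92.28362634] ['img', 'intrinsics', 'xyz', 'orientation', 'shot']
top [[457.91791919   0.         315.1719876 ]
 [  0.         457.91791919 237.83022892]
 [  0.           0.           1.        ]] [ 0.28434475 -0.01786302  1.04128398] [-168.7066994    -1.42799077  -89.41640895] ['img', 'intrinsics', 'xyz', 'orientation', 'shot']
wrist [[344.85846516   0.         318.11409439]
 [  0.         344.85846516 235.82332561]
 [  0.           0.           1.        ]] [ 0.30964998 -0.46212449  0.37344962] [ 1.62153583e+02 -2.22332499e-02 -6.41159506e+01] ['img', 'intrinsics', 'xyz', 'orientation', 'shot']
```

View pics/top0.png

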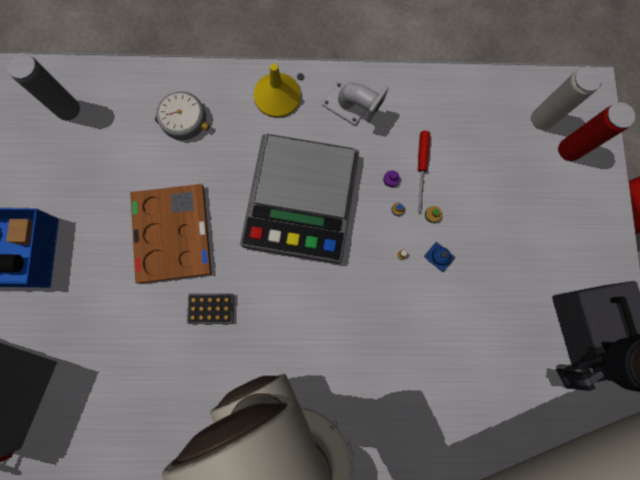

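View pics/scene0.png

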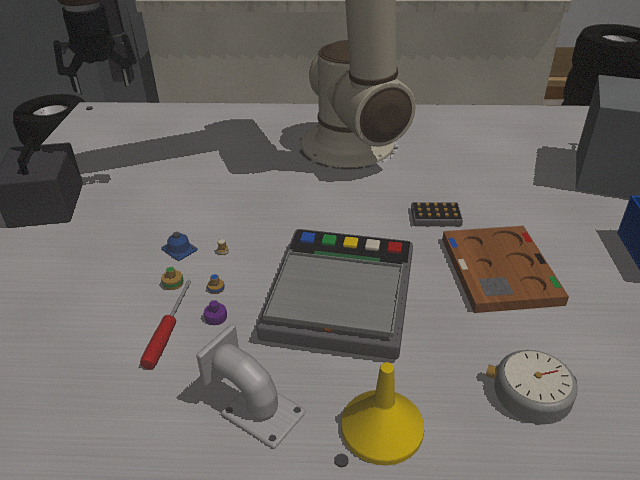

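View pics/wrist0.png

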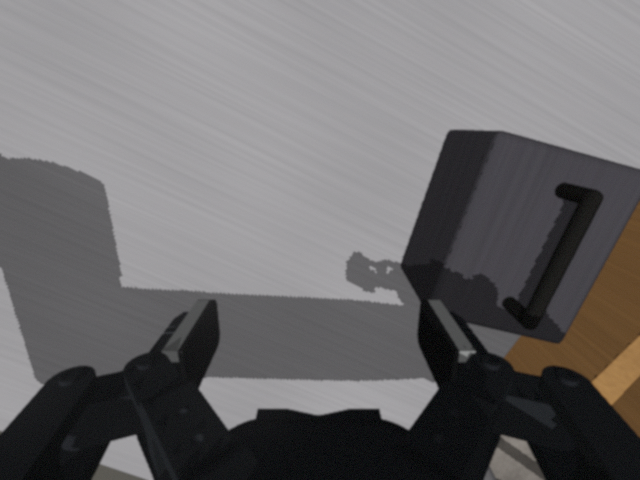

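```bash
cat > h.py <<'E'
import numpy as np, cv2
from scipy.spatial.transform import Rotation as Ro
from workcell import get_obs, camera, spotter
def Rm(rpy): return Ro.from_euler('xyz',rpy,degrees=True).as_matrix()
def ray(c,u,v):
    d=np.linalg.solve(c["intrinsics"],np.array([u,v,1.]));return Rm(c["orientation"])@d
def p2w(c,u,v,z):
    d=ray(c,u,v);o=np.array(c["xyz"]);return o+d*(z-o[2])/d[2]
def w2p(c,p):
    q=c["intrinsics"]@(Rm(c["orientation"]).T@(np.array(p)-np.array(c["xyz"])));return q[:2]/q[2]
def save(c,name,crop=None,s=1):
    im=c["img"][:,:,::-1]
    if crop: x0,y0,x1,y1=crop;im=im[y0:y1,x0:x1]
    if s!=1: im=cv2.resize(im,None,fx=s,fy=s,interpolation=cv2.INTER_CUBIC)
    cv2.imwrite("pics/"+name,im)
def go(x,y,z,yaw=None):
    "tool-frame shift (cm) & turn from the current pose to a down-pointing target; also the row list sizes"
    o=get_obs();R=Rm(o["tcp_rot"]);p=o["ee_pos"]
    d=R.T@(np.array([x,y,z])-p)*100
    yaw=o["tcp_rot"][2] if yaw is None else yaw
    Rt=Rm([180,0,yaw]);w=np.degrees(Ro.from_matrix(R.T@Rt).as_rotvec())
    print("pos",p.round(4),"rot",o["tcp_rot"].round(2),"F",o["wrist_force"].round(1),"op",round(o["opening"],4),"t",o["time"])
    print("shift cm",d.round(2),"turn",w.round(2))
    return d,w
E
python3 - <<'E'
from h import *
c=camera("top")
save(c,"t1.png",(230,120,470,280),3.3);save(c,"t2.png",(120,170,250,340),4) if 0 else save(c,"t2.png",(120,170,250,340),3.4)
for n in ["pan","keypad","key_power","key_zero","key_cal","key_enter","key_units","w500_mid","w300_mid","w200_mid","w100_mid","w50_mid","bowl","jetbox","driver","slot200"]:
    try: print(n,[(np.round(r["point"],4),round(r["confidence"],2)) for r in spotter.spot_in(c,n)][:3])
    except Exception as e: print(n,e)
E
```

```text
pan [(array([ 0.5685, -0.0056,  0.057 ]), 0.79)]
keypad [(array([ 0.5717, -0.0081,  0.0552]), 0.67), (array([ 0.4561, -0.2397,  0.0214]), 0.64)]
key_power []
key_zero [(array([0.4844, 0.0467, 0.0534]), 0.49)]
key_cal [(array([0.4804, 0.0084, 0.0527]), 0.51)]
key_enter [(array([ 0.5448, -0.3114,  0.0198]), 0.64), (array([0.4915, 0.2874, 0.02  ]), 0.22)]
key_units []
w500_mid [(array([0.4965, 0.2807, 0.0185]), 0.53)]
w300_mid [(array([ 0.5716, -0.0063,  0.0543]), 0.63)]
w200_mid [(array([ 0.6315, -0.2188,  0.0197]), 0.79), (array([ 0.5469, -0.308 ,  0.0201]), 0.48)]
w100_mid [(array([ 0.5608, -0.2328,  0.0122]), 0.42)]
w50_mid [(array([ 0.4531, -0.2421,  0.0227]), 0.65)]
bowl [(array([ 0.4479, -0.3274,  0.0193]), 0.73), (array([0.481 , 0.0108, 0.0522]), 0.36)]
jetbox [(array([0.3294, 0.1856, 0.017 ]), 0.76)]
driver [(array([ 0.6916, -0.2938,  0.023 ]), 0.93)]
slot200 [(array([0.4962, 0.2829, 0.0195]), 0.94), (array([0.3287, 0.1831, 0.0176]), 0.51), (array([ 0.5604, -0.2319,  0.012 ]), 0.42)]
```

View pics/t1.png

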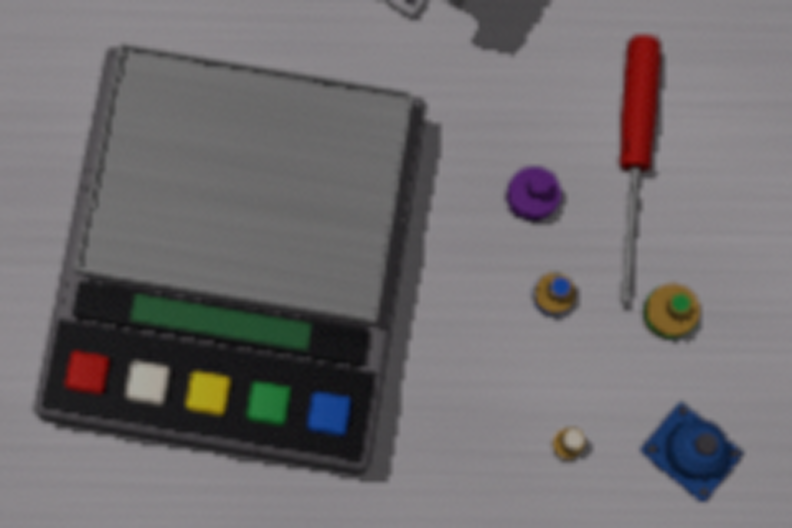

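View pics/t2.png

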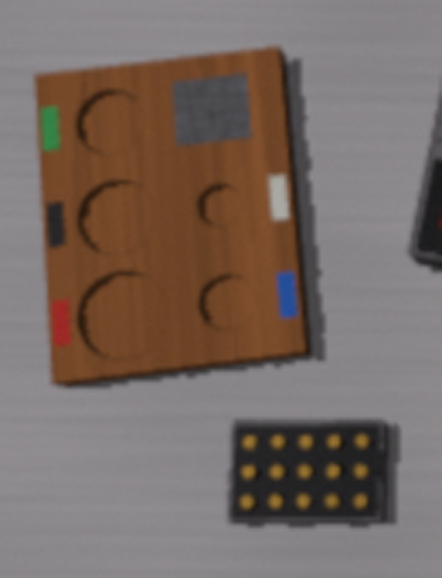

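```bash
cat > meas.py <<'E'
from h import *
def cent(c,box,f):
    x0,y0,x1,y1=box;h=cv2.cvtColor(c["img"],cv2.COLOR_RGB2HSV)[y0:y1,x0:x1].astype(int)
    m=f(h[...,0],h[...,1],h[...,2]);ys,xs=np.nonzero(m);return np.array([xs.mean()+x0,ys.mean()+y0]),m.sum()
red=lambda h,s,v:((h<8)|(h>172))&(s>150)&(v>90)
yel=lambda h,s,v:(h>20)&(h<35)&(s>150)&(v>110)
grn=lambda h,s,v:(h>45)&(h<80)&(s>120)&(v>70)
blu=lambda h,s,v:(h>100)&(h<125)&(s>150)&(v>100)
wht=lambda h,s,v:(s<40)&(v>170)
E
python3 - <<'E'
from meas import *
ct=camera("top");cs=camera("scene");save(cs,"s1.png",(140,210,440,370),2.6)
save(cs,"s2.png",(400,190,600,320),4)
K={'red':(ct,(245,225,270,243),red),'wht':(ct,(265,228,285,245),wht),'yel':(ct,(283,230,303,248),yel),'grn':(ct,(301,233,322,251),grn),'blu':(ct,(320,236,340,254),blu)}
P=[]
for k,(c,b,f) in K.items():
    p,n=cent(c,b,f);w=p2w(c,*p,.0515);P.append(w);print('top',k,p.round(1),n,w.round(4))
for k,b,f in [('red',(380,235,410,256),red),('wht',(360,232,384,254),wht),('yel',(338,230,362,252),yel),('grn',(318,228,340,248),grn),('blu',(297,226,318,246),blu)]:
    p,n=cent(cs,b,f);w=p2w(cs,*p,.0515);print('scene',k,p.round(1),n,w.round(4))
# knobs
for nm,z,bt,bs,f in [('200',.034,(425,203,445,222),(163,262,182,280),grn),('100',.0285,(390,200,406,216),(205,272,225,285),blu),('50',.026,(395,245,412,262),(213,236,232,250),wht)]:
    for n,c,b in(('top',ct,bt),('scene',cs,bs)):
        try:
            p,k=cent(c,b,f);print(nm,n,p.round(1),k,p2w(c,*p,z-.003).round(4))
        except Exception as e: print(nm,n,e)
E
```

```text
top red [255.7 232.1] 121 [0.4932 0.0907 0.0515]
top wht [nan nan] 0 [nan nan nan]
top yel [292.5 238.5] 125 [0.4801 0.0094 0.0515]
top grn [310.8 241.4] 124 [ 0.4741 -0.0309  0.0515]
top blu [329.2 244.6] 116 [ 0.4676 -0.0716  0.0515]
scene red [394.3 246.2] 130 [0.4973 0.0918 0.0515]
scene wht [376.7 244.1] 9 [0.4918 0.0597 0.0515]
scene yel [350.4 241.7] 135 [0.4858 0.0113 0.0515]
scene grn [328.7 239. ] 122 [ 0.4788 -0.0291  0.0515]
scene blu [307.4 236.4] 110 [ 0.4719 -0.0693  0.0515]
200 top [435.9 211.3] 18 [ 0.5527 -0.3172  0.031 ]
200 scene [169.7 268.9] 18 [ 0.5491 -0.3144  0.031 ]
100 top [399.5 206.3] 14 [ 0.5646 -0.2348  0.0255]
100 scene [213.9 276.4] 21 [ 0.561  -0.2323  0.0255]
50 top [nan nan] 0 [nan nan nan]
50 scene [nan nan] 0 [nan nan nan]meas.py:4: RuntimeWarning: Mean of empty slice.
  m=f(h[...,0],h[...,1],h[...,2]);ys,xs=np.nonzero(m);return np.array([xs.mean()+x0,ys.mean()+y0]),m.sum()
  ret = ret.dtype.type(ret / rcount)
```

View pics/s1.png

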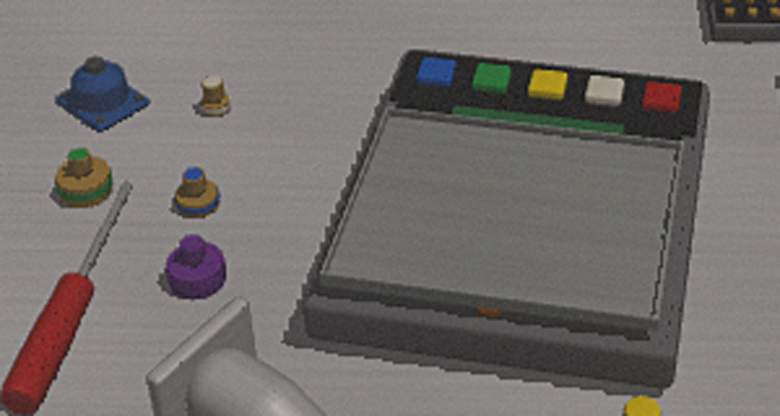

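View pics/s2.png

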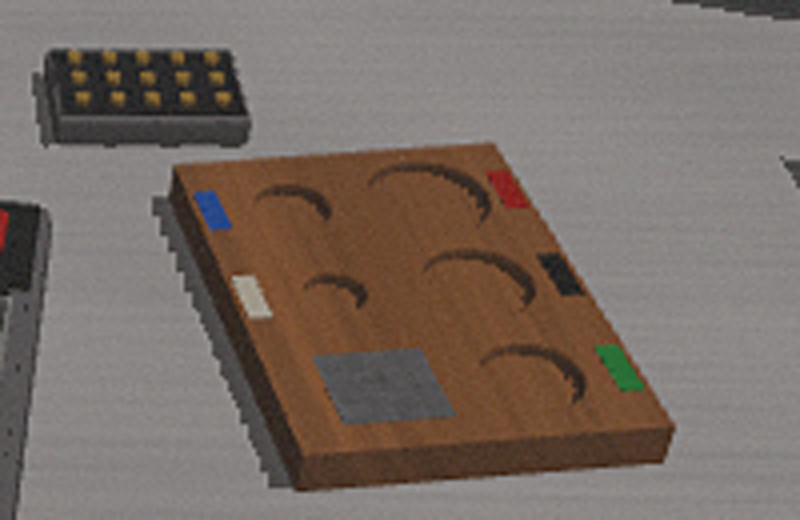

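Emit:
play_rows --rows '[[1,[0,0,0],[0,0,-8]],[1,[0,0,0],[0,0,-8]],[1,[0,0,0],[0,0,-8]],[1,[0,0,0],[0,0,-8]],[1,[0,0,0],[0,0,-8]],[1,[0,0,0],[0,0,-8]],[1,[0,0,0],[0,0,-8]],[1,[0,0,0],[0,0,0]]]' --newtons 40

```text
time: 1.9
ee_pos: [0.2396, -0.495, 0.2146]
tcp_rot: [-180.0, 0.0, -6.0]
wrist_force: [0.3, -0.1, 0.5]
opening: -0.0001
```

```bash
python3 -c "
from h import *
go(.4953,.0915,.12,-9)"
```

```text
pos [ 0.2396 -0.495   0.2146] rot [-180.      0.     -5.97] F [ 0.3 -0.1  0.5] op -0.0001 t 1.9
shift cm [ 19.33 -61.     9.46] turn [-0.    0.    3.03]
```

Emit:
play_rows --rows '[[1,[1.4,-4.4,0],[0,0,3]],[1,[1.4,-4.4,0],[0,0,0]],[1,[1.4,-4.4,0],[0,0,0]],[1,[1.4,-4.4,0],[0,0,0]],[1,[1.4,-4.4,0],[0,0,0]],[1,[1.4,-4.4,0],[0,0,0]],[1,[1.4,-4.4,0],[0,0,0]],[1,[1.4,-4.4,0],[0,0,0]],[1,[1.4,-4.4,0],[0,0,0]],[1,[1.4,-4.4,0],[0,0,0]],[1,[1.4,-4.4,0],[0,0,0]],[1,[1.4,-4.4,0],[0,0,0]]]'

```text
time: 3.1
ee_pos: [0.5067, 0.0081, 0.2147]
tcp_rot: [-180.0, -0.3, -13.0]
wrist_force: [0.7, -1.2, 0.6]
opening: 0.0002
```

```bash
python3 -c "
from h import *
go(.4953,.0915,.12,-9)"
```

```text
pos [0.5067 0.0081 0.2147] rot [-179.99   -0.28  -12.95] F [ 0.7 -1.2  0.6] op 0.0002 t 3.1
shift cm [-3.03 -7.87  9.46] turn [-0.   -0.28 -3.95]
```

Emit:
play_rows --rows '[[1,[-1.0,-2.6,2],[0,0,-4]],[1,[-1.0,-2.6,3],[0,0,0]],[1,[-1.0,-2.6,3],[0,0,0]],[1,[0,0,1],[0,0,0]],[1,[0,0,0],[0,0,0]]]'

```text
time: 3.6
ee_pos: [0.4935, 0.099, 0.1209]
tcp_rot: [-180.0, -0.3, -9.6]
wrist_force: [-0.3, -1.1, 0.5]
opening: 0.0002
```

Run:
```python
from h import *
go(.4953,.0915,.075,-9)
c=camera("wrist");save(c,"w1.png")
y=np.array([.1564,.9877,0]);k0=np.array([.4825,.0105,.052])
for s in (.082,.041,0,-.041):print(w2p(c,k0+s*y).round(1))
print('tip',w2p(c,get_obs()["ee_pos"]-[0,0,.011]))
```

```text
pos [0.4935 0.099  0.1209] rot [-179.97   -0.34   -9.64] F [-0.3 -1.1  0.5] op 0.0002 t 3.6
shift cm [0.28 0.71 4.59] turn [-0.03 -0.34 -0.64]
[322.1 249.8]
[322.4 301.7]
[322.8 348.7]
[323.1 391.5]
tip [318.86117867 275.44749298]
```

View pics/w1.png

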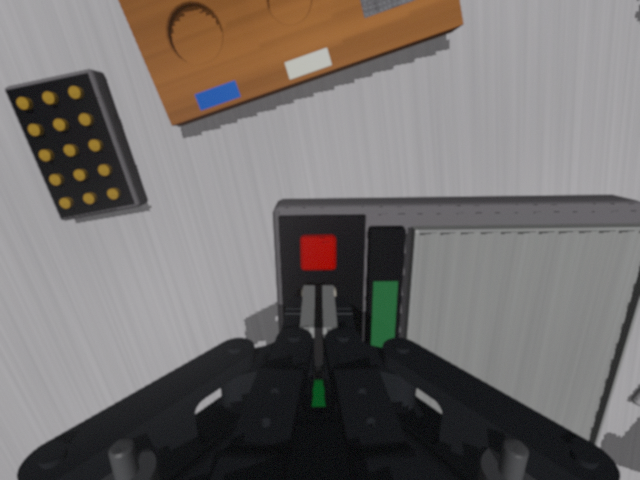

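Emit:
play_rows --rows '[[1,[0.1,0.9,2],[0,0,0]],[1,[0,0,2.3],[0,0,0]],[1,[0,0,0.5],[0,0,0]],[1,[0,0,0.5],[0,0,0]]]'

```text
time: 4.05
ee_pos: [0.4976, 0.0869, 0.074]
tcp_rot: [-179.8, -0.9, -10.2]
wrist_force: [0.5, 0.2, 1.3]
opening: 0.0001
```

```bash
python3 -c "
from h import *
go(.493,.09,.066,-9)"
```

```text
pos [0.4976 0.0869 0.074 ] rot [-179.79   -0.88  -10.23] F [0.5 0.2 1.3] op 0.0001 t 4.05
shift cm [-0.52 -0.22  0.79] turn [-0.2  -0.88 -1.22]
```

Emit:
play_rows --rows '[[1,[-0.5,-0.2,0.6],[-0.2,-0.9,-1.2]],[1,[0,0,0],[0,0,0]],[1,[0,0,0],[0,0,0]]]'

```text
time: 4.35
ee_pos: [0.494, 0.0894, 0.0699]
tcp_rot: [-180.0, -0.0, -9.0]
wrist_force: [0.6, 0.4, -0.2]
opening: -0.0
```

```bash
python3 -c "
from h import *
go(.493,.09,.066,-9)
c=camera('wrist');save(c,'w2.png')"
```

```text
pos [0.494  0.0894 0.0699] rot [-1.7997e+02 -5.0000e-02 -9.0400e+00] F [ 0.6  0.4 -0.2] op -0.0 t 4.35
shift cm [-0.11 -0.04  0.39] turn [-0.03 -0.05 -0.04]
```

View pics/w2.png

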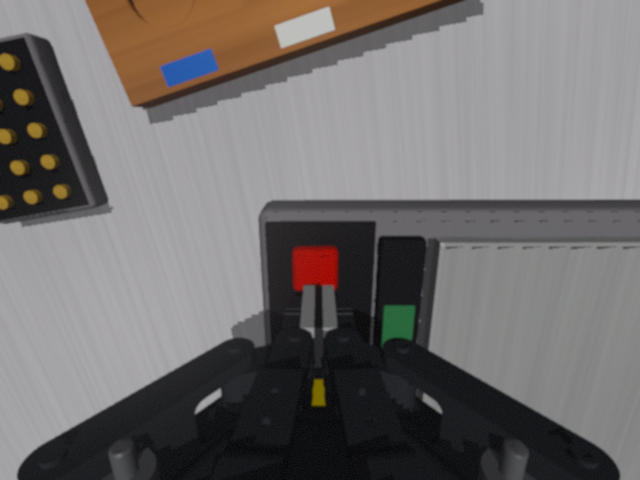

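```bash
python3 -c "
from h import *
c=camera('wrist');o=get_obs();R=Rm(o['tcp_rot']);p=o['ee_pos']
print(c['xyz'],c['orientation'])
for d in ([0,0,.011],[0,-.011,.011],[0,.011,.011],[.0145,-.011,.011],[-.0145,-.011,.011]): print(d,w2p(c,p+R@np.array(d)).round(1))
for z in(.052,):
  for u,v in((315,268),(315,246),(315,291),(293,268),(338,268)): print(p2w(c,u,v,z).round(4))
"
```

```text
[0.50560047 0.16556739 0.22941743] [ 1.62113088e+02 -9.61582056e-02 -8.98521719e+00]
[0, 0, 0.011] [318.4 274.6]
[0, -0.011, 0.011] [318.4 255.5]
[0, 0.011, 0.011] [318.4 292.9]
[0.0145, -0.011, 0.011] [345.8 255.5]
[-0.0145, -0.011, 0.011] [291.  255.5]
[0.4923 0.0906 0.052 ]
[0.4944 0.1035 0.052 ]
[0.49   0.0766 0.052 ]
[0.4802 0.0925 0.052 ]
[0.505  0.0886 0.052 ]
```

```bash
python3 -c "
from h import *
c=camera('wrist');o=get_obs();R=Rm(o['tcp_rot']);p=o['ee_pos']
for y in(-.011,-.005,0,.006):
  print(y,[(z,w2p(c,p+R@np.array([0,y,z]))[1].round(0)) for z in (.02,.011,0,-.01,-.02,-.03)])
print([(x,w2p(c,p+R@np.array([x,0,0]))[0].round(0)) for x in (-.01,.01,.0145)])
"
```

```text
-0.011 [(0.02, np.float64(250.0)), (0.011, np.float64(255.0)), (0, np.float64(263.0)), (-0.01, np.float64(272.0)), (-0.02, np.float64(281.0)), (-0.03, np.float64(291.0))]
-0.005 [(0.02, np.float64(260.0)), (0.011, np.float64(266.0)), (0, np.float64(274.0)), (-0.01, np.float64(283.0)), (-0.02, np.float64(293.0)), (-0.03, np.float64(304.0))]
0 [(0.02, np.float64(268.0)), (0.011, np.float64(275.0)), (0, np.float64(283.0)), (-0.01, np.float64(293.0)), (-0.02, np.float64(303.0)), (-0.03, np.float64(314.0))]
0.006 [(0.02, np.float64(278.0)), (0.011, np.float64(285.0)), (0, np.float64(294.0)), (-0.01, np.float64(304.0)), (-0.02, np.float64(314.0)), (-0.03, np.float64(327.0))]
[(-0.01, np.float64(299.0)), (0.01, np.float64(338.0)), (0.0145, np.float64(347.0))]
```

```bash
python3 -c "
from h import *
c=camera('scene');o=get_obs();R=Rm(o['tcp_rot']);p=o['ee_pos']
for z in(.011,0,-.01,-.02): print(z,w2p(c,p+R@np.array([0,0,z])).round(1), w2p(c,p+R@np.array([0,-.011,z])).round(1))
save(c,'s3.png',(320,160,480,280),5)
im=cv2.imread('pics/wrist0.png');cv2.imwrite('pics/w0z.png',cv2.resize(im[280:480,100:560],None,fx=1.7,fy=1.7))
"
```

```text
0.011 [393.1 242. ] [399.2 242.7]
0 [393.5 237.2] [399.6 237.9]
-0.01 [393.9 232.8] [400.  233.5]
-0.02 [394.2 228.3] [400.3 229. ]
```

View pics/s3.png

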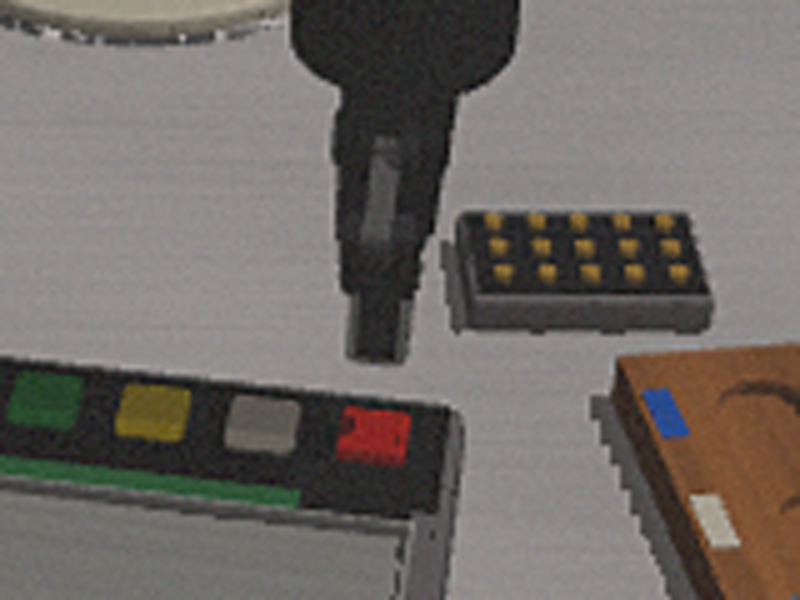

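View pics/w0z.png

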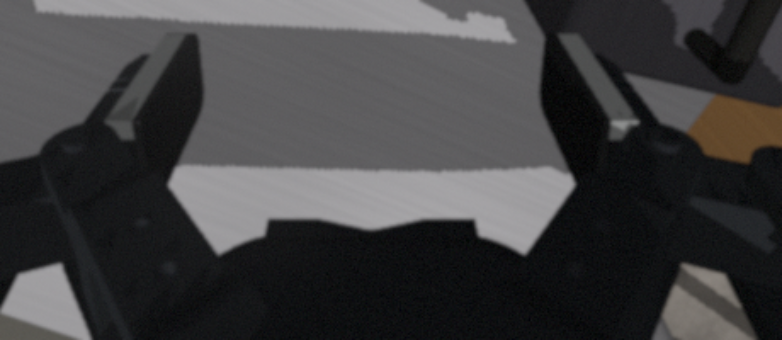

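Emit:
play_rows --rows '[[1,[-0.1,0,0.3],[0,0,0]],[1,[0,0,0.3],[0,0,0]],[1,[0,0,0],[0,0,0]]]'

```text
time: 4.85
ee_pos: [0.4928, 0.0897, 0.0633]
tcp_rot: [-180.0, -0.1, -9.0]
wrist_force: [0.3, -0.1, 0.3]
opening: 0.0
```

Emit:
play_rows --rows '[[1,[0,0,0.2],[0,0,0]],[1,[0,0,0.2],[0,0,0]],[1,[0,0,0],[0,0,0]]]'

```text
time: 5.15
ee_pos: [0.4927, 0.0897, 0.0587]
tcp_rot: [-180.0, -0.0, -9.0]
wrist_force: [0.2, 0.3, -0.4]
opening: 0.0002
```

Emit:
play_rows --rows '[[1,[0,0,0.3],[0,0,0]],[1,[0,0,0.3],[0,0,0]],[1,[0,0,0],[0,0,0]]]'

```text
time: 5.45
ee_pos: [0.4927, 0.0896, 0.0522]
tcp_rot: [-180.0, -0.0, -9.0]
wrist_force: [-0.4, -0.7, 0.4]
opening: 0.0004
```

```bash
python3 -c "
from h import *
c=camera('scene');save(c,'s4.png',(320,160,480,280),5)
o=get_obs();print(o)
"
```

```text
{'time': 5.5, 'q': array([ 1.03089210e+01, -1.80157550e+00, -1.48021868e+01,  7.69432989e+01,
        1.06252199e-02,  1.09339040e+02]), 'qd': array([-0.00713067, -0.10132138,  0.29465113,  0.11068337, -0.0473739 ,
        0.07338249]), 'joint_efforts': array([ 1.69126954e-03, -4.44690621e+01,  4.64245534e+01, -6.96147722e-02,
        9.64454084e-04,  4.99083808e-05]), 'ee_pos': array([0.49275728, 0.0896853 , 0.05235723]), 'tcp_rot': array([-1.79971400e+02, -4.94062665e-02, -9.03012588e+00]), 'wrist_force': array([ 0.95130593, -0.2258721 ,  0.43049873]), 'torque': array([-0.00356567,  0.02631662,  0.00753666]), 'opening': -0.00010756434448346622}
```

View pics/s4.png

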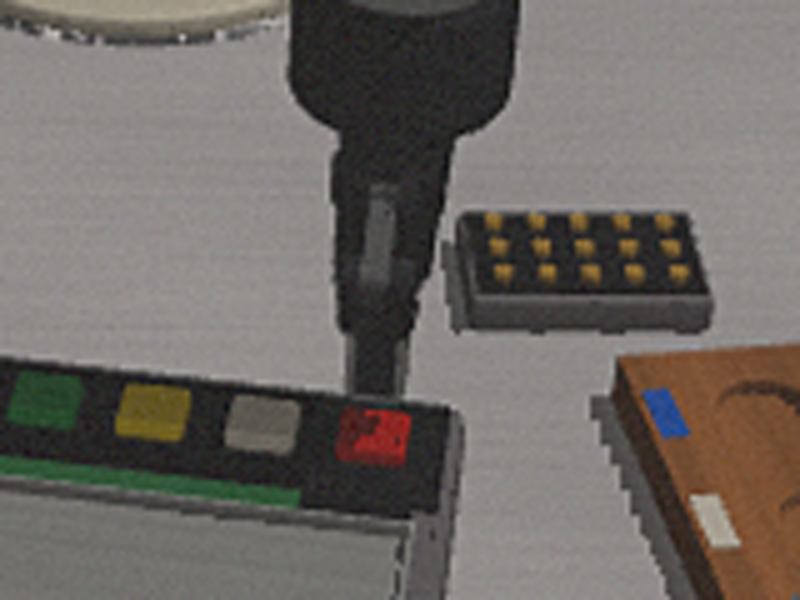

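Emit:
play_rows --rows '[[1,[0,0,0.3],[0,0,0]],[1,[0,0,0.3],[0,0,0]],[1,[0,0,0.1],[0,0,0]],[1,[0,0,0],[0,0,0]]]'

```text
time: 5.9
ee_pos: [0.4928, 0.0897, 0.0448]
tcp_rot: [-180.0, -0.1, -9.0]
wrist_force: [-0.5, 0.2, -0.2]
opening: -0.0004
```

Emit:
play_rows --rows '[[1,[0,0,0.2],[0,0,0]],[1,[0,0,0.2],[0,0,0]],[1,[0,0,0],[0,0,0]]]'

```text
time: 6.2
ee_pos: [0.4928, 0.0897, 0.0405]
tcp_rot: [-180.0, -0.1, -9.0]
wrist_force: [-0.6, -0.7, 0.6]
opening: 0.0001
```

Emit:
play_rows --rows '[[1,[0,0,0.2],[0,0,0]],[1,[0,0,0],[0,0,0]]]'

```text
time: 6.4
ee_pos: [0.4929, 0.0897, 0.0383]
tcp_rot: [-180.0, -0.1, -9.0]
wrist_force: [0.9, -0.1, 0.5]
opening: 0.0
```

```bash
python3 -c "
from h import *
c=camera('scene');save(c,'s5.png',(320,160,480,280),5)
c=camera('wrist');save(c,'w5.png')
"
```

```text
(no output)
```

View pics/s5.png

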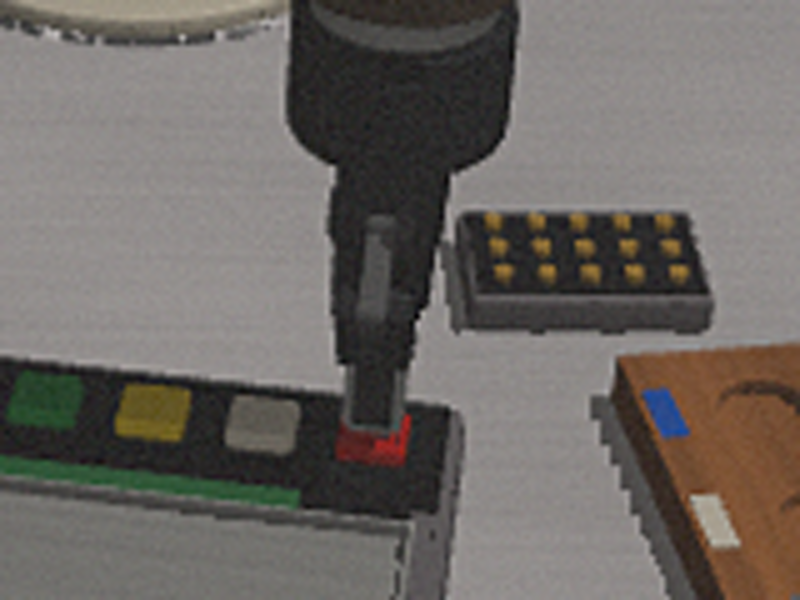

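View pics/w5.png

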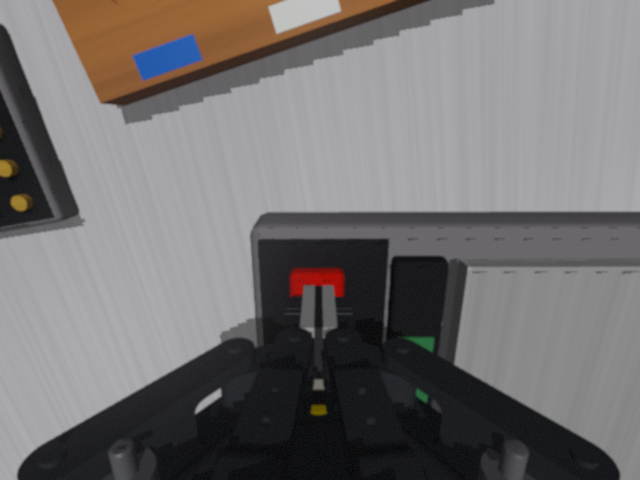

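Emit:
play_rows --rows '[[1,[0,0,0.2],[0,0,0]],[1,[0,0,0.2],[0,0,0]],[1,[0,0,0],[0,0,0]]]'

```text
time: 6.8
ee_pos: [0.4933, 0.0898, 0.0347]
tcp_rot: [-179.9, -0.1, -9.0]
wrist_force: [-0.7, 1.3, 1.1]
opening: 0.0003
```

Emit:
play_rows --rows '[[1,[0,0,0.2],[0,0,0]],[1,[0,0,0],[0,0,0]]]'

```text
time: 7.0
ee_pos: [0.4933, 0.0898, 0.0329]
tcp_rot: [-179.9, -0.1, -9.0]
wrist_force: [-1.7, 0.2, 3.6]
opening: 0.0
```

Emit:
play_rows --rows '[[1,[0,0,0.2],[0,0,0]],[1,[0,0,0.1],[0,0,0]],[1,[0,0,0.1],[0,0,0]],[1,[0,0,0],[0,0,0]],[1,[0,0,0],[0,0,0]]]'

```text
time: 7.5
ee_pos: [0.4934, 0.0898, 0.0319]
tcp_rot: [-179.9, -0.2, -9.0]
wrist_force: [-1.2, 0.5, 3.9]
opening: -0.0003
```

Emit:
play_rows --rows '[[1,[0,0,0.3],[0,0,0]],[1,[0,0,0.3],[0,0,0]],[1,[0,0,0.3],[0,0,0]]]'

```text
time: 7.8
ee_pos: [0.4938, 0.0898, 0.0308]
tcp_rot: [-179.8, -0.5, -9.0]
wrist_force: [-15.1, -2.3, 33.4]
opening: 0.0
```

```bash
python3 -c "
from h import *
c=camera('scene');save(c,'s6.png',(320,160,480,280),5)
c=camera('top');save(c,'t6.png',(230,120,350,280),3.3)
print(get_obs()['wrist_force'],get_obs()['ee_pos'])
"
```

```text
[-14.90181311  -2.17750456  31.5008568 ] [0.49378167 0.0898463  0.03084731]
```

View pics/s6.png

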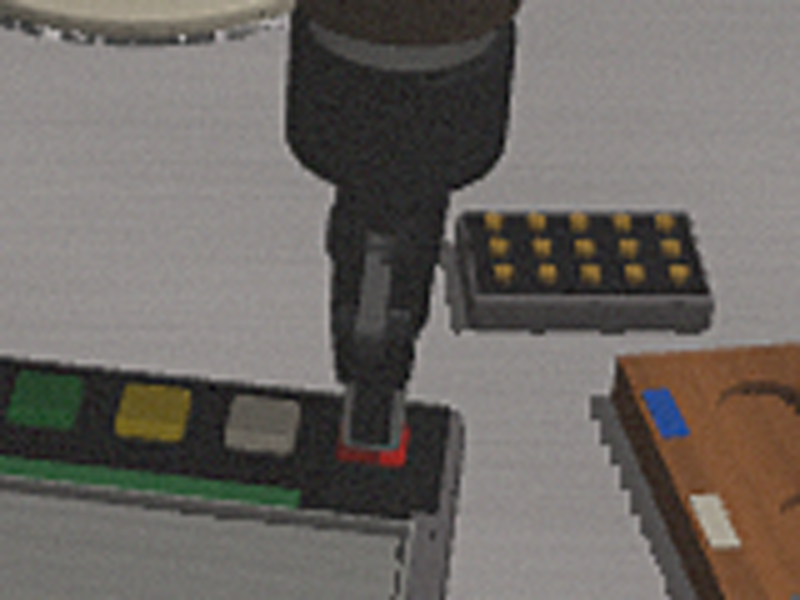

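Emit:
play_rows --rows '[[1,[0,0,-0.6],[0,0,0]],[1,[0,0,-1.5],[0,0,0]],[1,[0,0,-1],[0,0,0]],[1,[0,0,0],[0,0,0]]]'

```text
time: 8.3
ee_pos: [0.4937, 0.0898, 0.0633]
tcp_rot: [-179.8, -0.6, -9.0]
wrist_force: [0.1, -0.7, -0.8]
opening: -0.0001
```

```bash
python3 -c "
from h import *
c=camera('top');save(c,'t7.png',(230,120,350,280),3.6)
c=camera('scene');save(c,'s7.png',(280,210,440,280),5)
y=np.array([.1564,.9877,0]);r=np.array([.493,.09,0])
p=r-.041*y;print(p);go(p[0],p[1],.055,-9)
"
```

```text
[0.4865876 0.0495043 0.       ]
pos [0.4931 0.0897 0.062 ] rot [-179.83   -0.46   -9.03] F [-0.2  0.4  0.1] op 0.0 t 8.4
shift cm [-0.02  4.08  0.69] turn [-0.17 -0.46 -0.03]
```

View pics/t7.png

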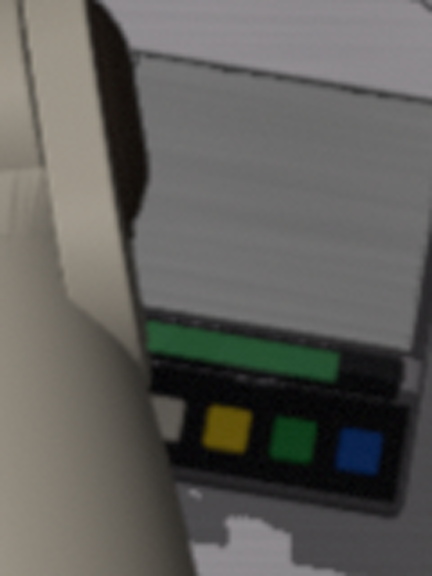

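View pics/s7.png

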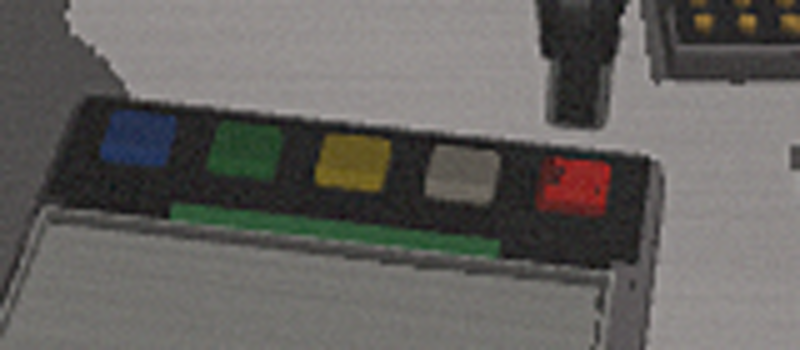

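Emit:
play_rows --rows '[[1,[0,2,0],[0,-0.5,0]],[1,[0,2,0],[0,0,0]],[1,[0,0,0.5],[0,0,0]],[1,[0,0,0],[0,0,0]]]'

```text
time: 8.8
ee_pos: [0.4853, 0.0496, 0.0528]
tcp_rot: [-179.9, 0.3, -9.0]
wrist_force: [-0.4, 0.2, -0.3]
opening: 0.0002
```

```bash
python3 -c "
from h import *
go(.4866,.0495,.038,-9)
"
```

```text
pos [0.4853 0.0496 0.0528] rot [-179.87    0.3    -9.  ] F [-0.4  0.2 -0.3] op 0.0002 t 8.8
shift cm [ 0.13 -0.01  1.48] turn [-0.13  0.3   0.  ]
```

Emit:
play_rows --rows '[[1,[0.1,0,0.7],[0,0.3,0]],[1,[0,0,0.6],[0,0,0]],[1,[0,0,0.3],[0,0,0]],[1,[0,0,0.3],[0,0,0]],[1,[0,0,0.3],[0,0,0]],[1,[0,0,0.2],[0,0,0]],[1,[0,0,0.2],[0,0,0]],[1,[0,0,0.2],[0,0,0]]]'

```text
time: 9.6
ee_pos: [0.4865, 0.0507, 0.0311]
tcp_rot: [-180.0, -0.3, -8.9]
wrist_force: [-9.0, -2.8, 19.1]
opening: 0.0001
```

Emit:
play_rows --rows '[[1,[0,0,0.2],[0,0,0]],[1,[0,0,0.2],[0,0,0]],[1,[0,0,-1.0],[0,0,0]],[1,[0,0,-1.2],[0,0,0]],[1,[0,2,0],[0,0,0]],[1,[0,2,0],[0,0,0]],[1,[0,0,0],[0,0,0]]]'

```text
time: 10.3
ee_pos: [0.4812, 0.0117, 0.0566]
tcp_rot: [-179.9, -0.6, -8.7]
wrist_force: [-0.1, 0.0, -0.5]
opening: 0.0002
```

```bash
python3 -c "
from h import *
go(.493-.082*.1564,.09-.082*.9877,.038,-9)
"
```

```text
pos [0.4812 0.0117 0.0566] rot [-179.89   -0.56   -8.73] F [-0.1  0.  -0.5] op 0.0002 t 10.3
shift cm [-0.08  0.28  1.86] turn [-0.11 -0.56  0.27]
```

Emit:
play_rows --rows '[[1,[-0.1,0.3,0.8],[0,-0.5,0]],[1,[0,0,0.9],[0,0,0]],[1,[0,0,0.3],[0,0,0]],[1,[0,0,0.3],[0,0,0]],[1,[0,0,0.3],[0,0,0]],[1,[0,0,0.2],[0,0,0]],[1,[0,0,0.2],[0,0,0]],[1,[0,0,0.2],[0,0,0]],[1,[0,0,0.2],[0,0,0]]]'

```text
time: 11.2
ee_pos: [0.4807, 0.0099, 0.031]
tcp_rot: [180.0, -0.4, -8.7]
wrist_force: [-9.4, -2.5, 21.2]
opening: 0.0001
```

Emit:
play_rows --rows '[[1,[0,0,0.2],[0,0,0]],[1,[0,0,-1.5],[0,0,0]],[1,[0,0,-4],[0,0,0]],[0.5,[0,1,-4],[0,0,0]],[0.5,[2,4,-2],[0,0,0]],[0.5,[2,4,-1],[0,0,0]],[0.5,[2,4,0],[0,0,0]],[0.5,[2,4,0],[0,0,0]],[0.5,[2,4,0],[0,0,0]],[0.5,[1,2,0],[0,0,0]],[0.5,[0,0,0],[0,0,0]]]'

```text
time: 12.3
ee_pos: [0.5583, -0.2389, 0.1603]
tcp_rot: [180.0, -0.5, -8.2]
wrist_force: [-0.2, 0.1, -0.1]
opening: 0.043
```

```bash
cat >> meas.py <<'E'
import sys
E
python3 - <<'E'
from meas import *
go(.5628,-.2335,.05,-9)
c=camera("wrist");save(c,"w8.png")
c2=camera("top");save(c2,"t8.png",(230,120,470,280),3.3)
for n in["w200_mid","w100_mid","w50_mid"]:
    for cc in(c,c2): print(n,[(np.round(r["point"],4),round(r["confidence"],2)) for r in spotter.spot_in(cc,n)][:3])
E
```

```text
pos [ 0.5583 -0.2389  0.1603] rot [179.98  -0.49  -8.15] F [-0.2  0.1 -0.1] op 0.043 t 12.3
shift cm [ 0.28 -0.6  11.03] turn [ 0.02 -0.49  0.85]
w200_mid [(array([ 0.5512, -0.3099,  0.0195]), 0.85)]
w200_mid [(array([ 0.6363, -0.2167,  0.0168]), 0.7)]
w100_mid [(array([ 0.5678, -0.2319,  0.0125]), 0.59)]
w100_mid [(array([0.4914, 0.2876, 0.015 ]), 0.67)]
w50_mid [(array([ 0.4546, -0.2363,  0.0199]), 0.97)]
w50_mid [(array([0.4872, 0.0456, 0.0528]), 0.38)]
```

View pics/w8.png

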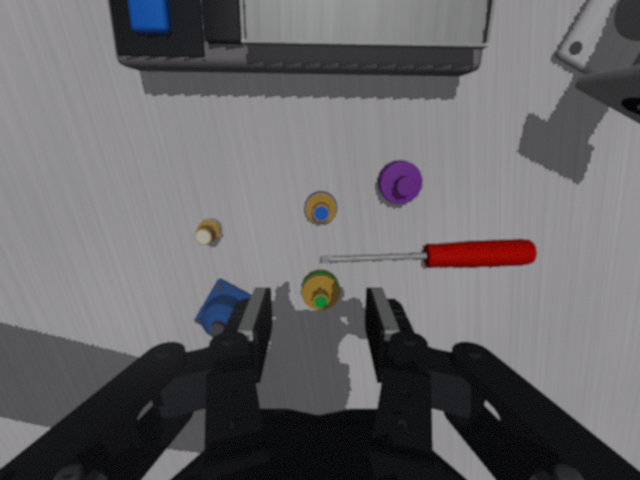

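View pics/t8.png

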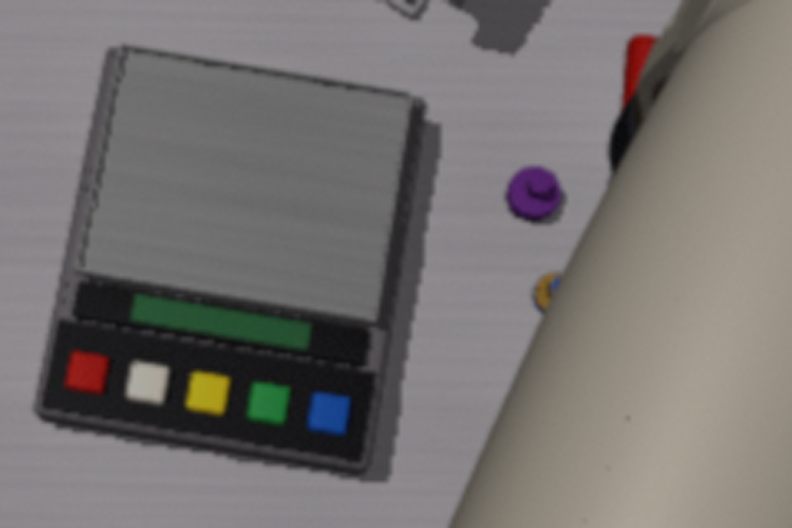

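Run:
```python
from meas import *
c=camera("wrist")
for nm,b,f,z in(('100',(305,200,335,225),blu,.0285),('200',(305,288,335,312),grn,.034),('50',(190,222,222,250),lambda h,s,v:(s<60)&(v>150),.026)):
    p,n=cent(c,b,f);print(nm,p.round(1),n,p2w(c,*p,z-.001).round(4))
print(p2w(c,321,213.5,.0285),p2w(c,320,301,.034),p2w(c,204,237,.026))
```

```text
100 [321.6 216. ] 119 [ 0.5622 -0.2359  0.0275]
200 [320.7 303.5] 116 [ 0.5501 -0.3184  0.033 ]
50 [203.5 239.1] 153 [ 0.4537 -0.243   0.025 ]
[ 0.56202255 -0.23334149  0.0285    ] [ 0.54986311 -0.31513352  0.034     ] [ 0.45500262 -0.24080018  0.026     ]
```

Emit:
play_rows --rows '[[0.5,[0.3,-0.5,4],[0,-0.5,-0.9]],[0.5,[0,0,4],[0,0,0]],[0.5,[0,0,3],[0,0,0]],[0.5,[0,0,0],[0,0,0]],[0.5,[0,0,0],[0,0,0]]]'

```text
time: 13.25
ee_pos: [0.5636, -0.2296, 0.0525]
tcp_rot: [179.9, -0.4, -6.9]
wrist_force: [0.3, 1.5, 0.4]
opening: 0.0426
```

Run:
```python
from meas import *
go(.5625,-.2345,.001,-9)
c=camera("wrist");save(c,"w9.png")
print(w2p(c,[.5625,-.2345,.0285]))
p,n=cent(c,(270,220,370,350),blu);print(p,n,p2w(c,*p,.0275))
```

```text
pos [ 0.5636 -0.2296  0.0525] rot [179.87  -0.41  -6.85] F [0.3 1.5 0.4] op 0.0426 t 13.25
shift cm [-0.09  0.49  5.15] turn [ 0.12 -0.41  2.15]
[317.34952884 273.19686481]
[316.78246753 273.44155844] 308 [ 0.56210555 -0.23506163  0.0275    ]
```

View pics/w9.png

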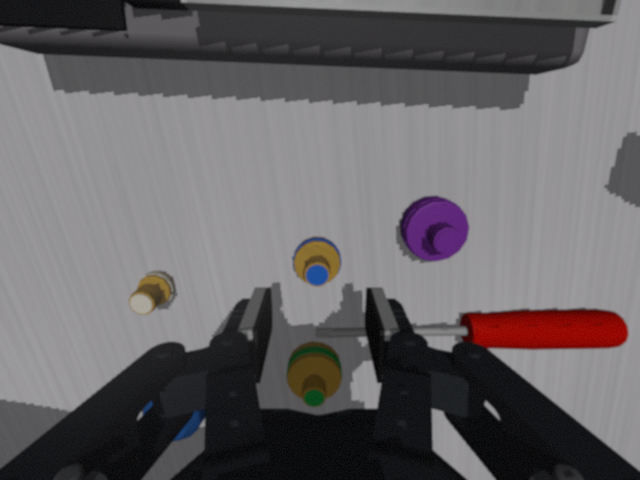

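Emit:
play_rows --rows '[[0.5,[-0.1,0.5,1.5],[0,-0.4,2.1]],[0.5,[0,0,1.5],[0,0,0]],[0.5,[0,0,1],[0,0,0]],[0.5,[0,0,0],[0,0,0]]]'

```text
time: 13.7
ee_pos: [0.5642, -0.2361, 0.0136]
tcp_rot: [179.8, -0.3, -9.2]
wrist_force: [-0.1, 0.4, 0.2]
opening: 0.0428
```

Run:
```python
from meas import *
go(.5623,-.2348,.001,-9)
c=camera("wrist");save(c,"w10.png")
```

```text
pos [ 0.5642 -0.2361  0.0136] rot [179.8   -0.31  -9.18] F [-0.1  0.4  0.2] op 0.0428 t 13.7
shift cm [-0.21 -0.1   1.26] turn [ 0.2  -0.31 -0.18]
```

View pics/w10.png

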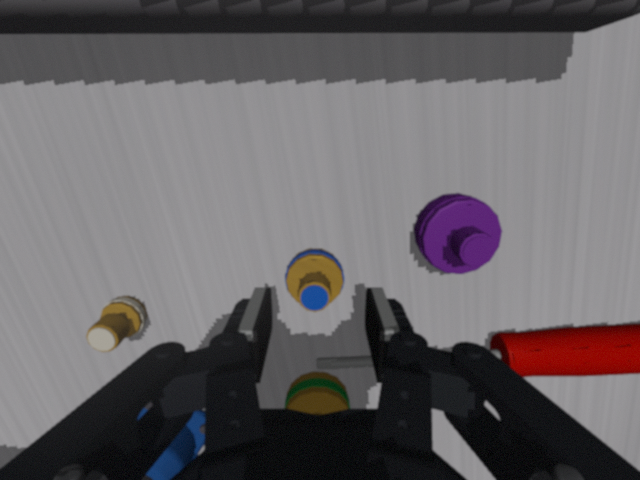

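Emit:
play_rows --rows '[[0.5,[-0.2,-0.1,0.7],[0.2,-0.3,0]],[0.5,[0,0,0.5],[0,0,0]],[0.5,[0,0,0.1],[0,0,0]],[1,[0,0,0],[0,0,0]],[1,[0,0,0],[0,0,0]],[1,[0,0,0],[0,0,0]],[1,[0,0,0],[0,0,0]],[1,[0,0,0],[0,0,0]]]' --newtons 50

```text
time: 14.55
ee_pos: [0.5632, -0.2349, 0.0016]
tcp_rot: [180.0, -0.1, -9.2]
wrist_force: [-1.1, 0.2, -1.4]
opening: 0.0132
```

Run:
```python
from meas import *
go(.5623,-.2348,.001,-9)
c=camera("wrist");save(c,"w11.png",(200,200,440,380),3)
c=camera("scene");save(c,"s11.png",(140,200,300,330),5)
```

```text
pos [ 0.5632 -0.2349  0.0016] rot [ 1.7999e+02 -1.2000e-01 -9.1500e+00] F [-1.1  0.2 -1.4] op 0.0132 t 14.55
shift cm [-0.09  0.    0.06] turn [ 0.01 -0.12 -0.15]
```

View pics/w11.png

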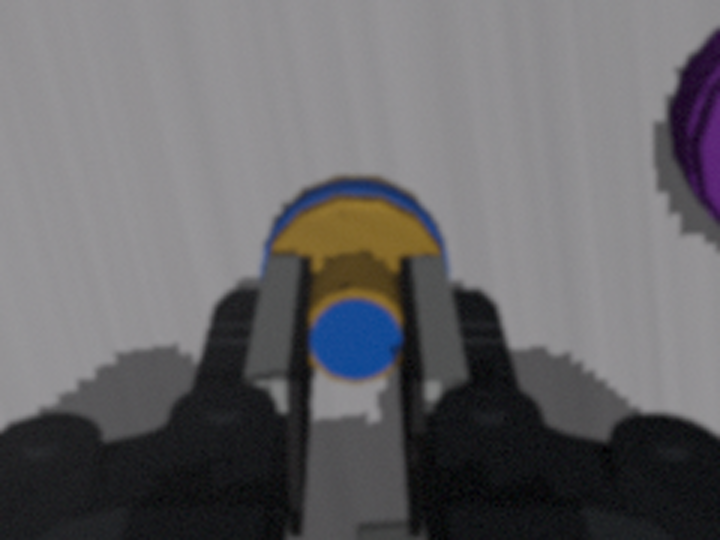

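View pics/s11.png

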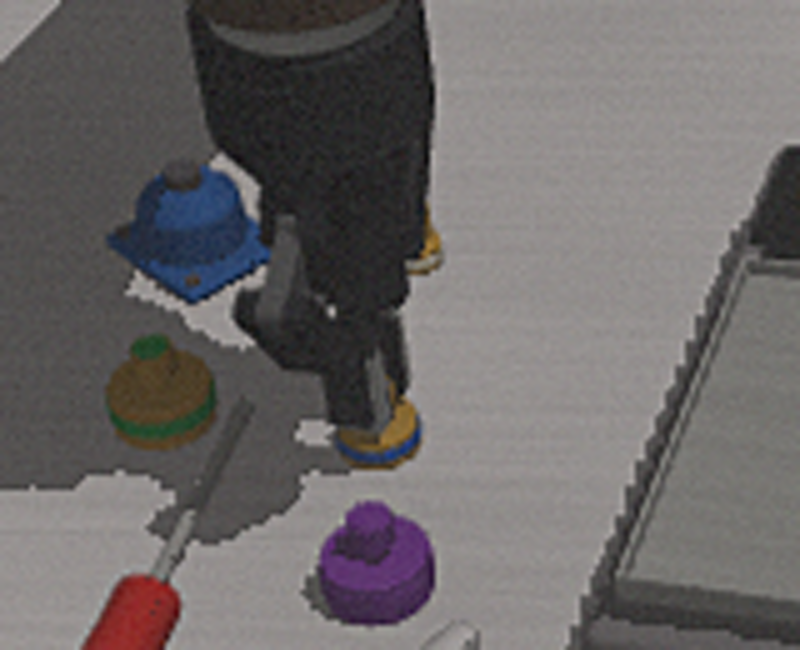

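Run:
```python
from meas import *
c=camera("top")
P=[p2w(c,230+u/3.3,120+v/3.3,.062) for u,v in((120,48),(412,95),(80,272),(380,320))]
for p in P:print(p.round(4))
m=np.mean(P,0);k=np.array([.4803,.009,.062]);x=np.array([.9877,-.1564,0]);y=np.array([.1564,.9877,0])
print(m,(m-k)@x,(m-k)@y)
pc=k+x*((m-k)@x)
for s in(.055,0,-.055): print((pc+s*y).round(4))
go(*(pc-.055*y)[:2],.12,-9)
```

```text
[0.7184 0.0734 0.062 ]
[ 0.6881 -0.1285  0.062 ]
[0.5579 0.0951 0.062 ]
[ 0.5281 -0.1059  0.062 ]
[ 0.62313471 -0.01647945  0.062     ] 0.1450628270244873 -0.00282670524714833
[0.6322 0.0406 0.062 ]
[ 0.6236 -0.0137  0.062 ]
[ 0.615 -0.068  0.062]
pos [ 0.5632 -0.2349  0.0015] rot [ 1.7999e+02 -1.2000e-01 -9.1600e+00] F [ 0.3 -0.  -1.6] op 0.013 t 14.7
shift cm [  2.48 -17.3  -11.85] turn [ 0.01 -0.12 -0.16]
```

Emit:
play_rows --rows '[[1,[0,0,-1],[0,0,0]],[1,[0,0,-3],[0,0,0]],[1,[0,0,-3],[0,0,0]],[1,[0,0,-3],[0,0,0]],[1,[0.4,-2.5,0],[0,0,0]],[1,[0.4,-2.5,0],[0,0,0]],[1,[0.4,-2.5,0],[0,0,0]],[1,[0.4,-2.5,0],[0,0,0]],[1,[0.4,-2.5,0],[0,0,0]],[1,[0.4,-2.5,0],[0,0,0]],[1,[0,0,0],[0,0,0]]]'

```text
time: 15.8
ee_pos: [0.6127, -0.0863, 0.1146]
tcp_rot: [180.0, -0.5, -9.3]
wrist_force: [-0.4, -0.2, -0.2]
opening: 0.0132
```

Run:
```python
from meas import *
go(.614,-.073,.060,-9)
c=camera("wrist");save(c,"w12.png")
```

```text
pos [ 0.6127 -0.0863  0.1146] rot [179.99  -0.48  -9.32] F [-0.4 -0.2 -0.2] op 0.0132 t 15.8
shift cm [-0.14 -1.34  5.46] turn [ 0.01 -0.48 -0.32]
```

View pics/w12.png

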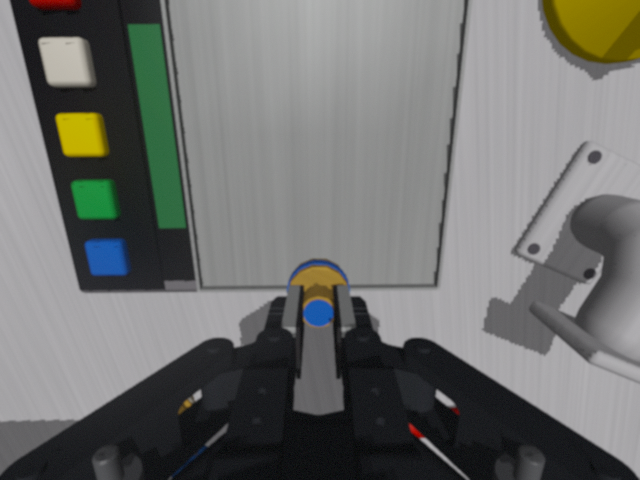

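Run:
```python
from meas import *
c=camera("wrist")
pc=np.array([.6236,-.0137,0]);x=np.array([.9877,-.1564,0]);y=np.array([.1564,.9877,0])
for u,v in((320,288),(200,280),(438,280),(192,190),(447,190)):
    p=p2w(c,u,v,.062);print(p.round(4),((p-pc)@x).round(4),((p-pc)@y).round(4))
```

```text
[ 0.6093 -0.1163  0.062 ] 0.0019 -0.1036
[ 0.5307 -0.097   0.062 ] -0.0787 -0.0968
[ 0.6891 -0.1237  0.062 ] 0.0819 -0.0984
[ 0.542  -0.0371  0.062 ] -0.0769 -0.0358
[ 0.698  -0.0629  0.062 ] 0.0812 -0.0369
```

Emit:
play_rows --rows '[[1,[-0.1,-1.4,0],[0,-0.5,-0.3]],[1,[0,0,2],[0,0,0]],[1,[0,0,2],[0,0,0]],[1,[0,0,0.5],[0,0,0]],[1,[0,0,0],[0,0,0]]]'

```text
time: 16.4
ee_pos: [0.6133, -0.076, 0.0706]
tcp_rot: [179.9, -0.0, -9.3]
wrist_force: [0.3, -0.0, -0.4]
opening: 0.0133
```

Emit:
play_rows --rows '[[1,[0,0,0.6],[0,0,0]],[1,[0,0,0.4],[0,0,0]],[1,[0,0,0.2],[0,0,0]],[1,[0,0,0],[0,0,0]]]'

```text
time: 16.8
ee_pos: [0.6141, -0.0767, 0.0601]
tcp_rot: [179.9, -0.2, -9.4]
wrist_force: [0.5, 0.2, -1.0]
opening: 0.0126
```

Emit:
play_rows --rows '[[1,[0,0,0.2],[0,0,0]],[1,[0,0,0.1],[0,0,0]],[1,[0,0,0],[0,0,0]]]'

```text
time: 17.1
ee_pos: [0.6144, -0.0767, 0.0576]
tcp_rot: [179.9, -0.2, -9.4]
wrist_force: [0.3, 0.1, -1.2]
opening: 0.0133
```

Emit:
play_rows --rows '[[1,[0,0,0.1],[0,0,0]],[0.6,[0,0,0],[0,0,0]],[0.5,[0,0,0],[0,0,0]],[0.5,[0,0,0],[0,0,0]],[0.5,[0,0,-2],[0,0,0]],[0.5,[0,0,-3],[0,0,0]],[0.5,[0,0,0],[0,0,0]]]'

```text
time: 17.8
ee_pos: [0.614, -0.0766, 0.1083]
tcp_rot: [179.9, -0.2, -9.3]
wrist_force: [0.6, -1.0, 0.6]
opening: 0.0428
```

Run:
```python
from meas import *
go(.454,-.242,.15,-9)
c=camera("wrist");save(c,"w13.png")
```

```text
pos [ 0.614  -0.0766  0.1083] rot [179.94  -0.19  -9.35] F [ 0.6 -1.   0.6] op 0.0428 t 17.8
shift cm [-13.09  18.93  -4.19] turn [ 0.06 -0.19 -0.35]
```

View pics/w13.png

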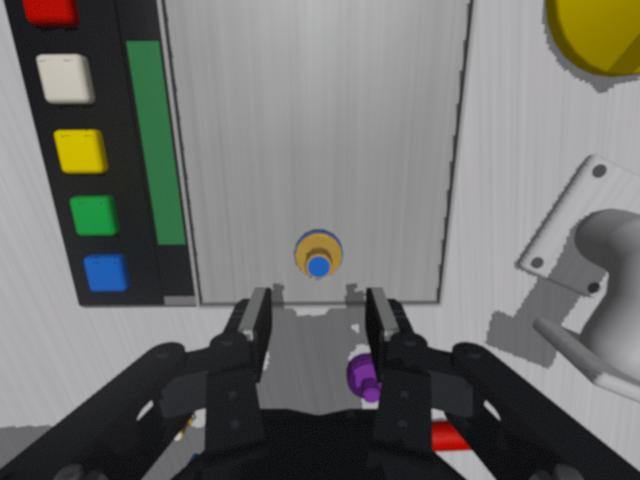

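Emit:
play_rows --rows '[[0.5,[-2,2.8,-1],[0,0,0]],[0.5,[-2,2.8,0],[0,0,0]],[0.5,[-2,2.8,0],[0,0,0]],[0.5,[-2,2.8,0],[0,0,0]],[0.5,[-2,2.8,0],[0,0,0]],[0.5,[-2,2.8,0],[0,0,0]],[0.5,[-0.5,1,0],[0,0,0]],[0.5,[0,0,0],[0,0,0]]]'

```text
time: 18.65
ee_pos: [0.4542, -0.2354, 0.1088]
tcp_rot: [-180.0, 0.4, -9.2]
wrist_force: [0.3, -0.5, 0.4]
opening: 0.0427
```

Run:
```python
from meas import *
c=camera("wrist");save(c,"w14.png")
u,v=w2p(c,[.454,-.242,.026]);print(u,v)
p,n=cent(c,(int(u-25),int(v-25),int(u+25),int(v+25)),lambda h,s,v:(s<60)&(v>165));print(p,n,p2w(c,*p,.025))
go(.454,-.242,.04,-9)
```

```text
320.1806323314781 242.70771694583763
[nan nan] 0 [nan nan nan]
pos [ 0.4546 -0.2348  0.1087] rot [-179.99    0.37   -9.18] F [ 0.5 -0.4  0.2] op 0.0425 t 18.7
shift cm [0.1  0.72 6.87] turn [-0.01  0.37 -0.18]meas.py:4: RuntimeWarning: Mean of empty slice.
  m=f(h[...,0],h[...,1],h[...,2]);ys,xs=np.nonzero(m);return np.array([xs.mean()+x0,ys.mean()+y0]),m.sum()
  ret = ret.dtype.type(ret / rcount)
```

View pics/w14.png

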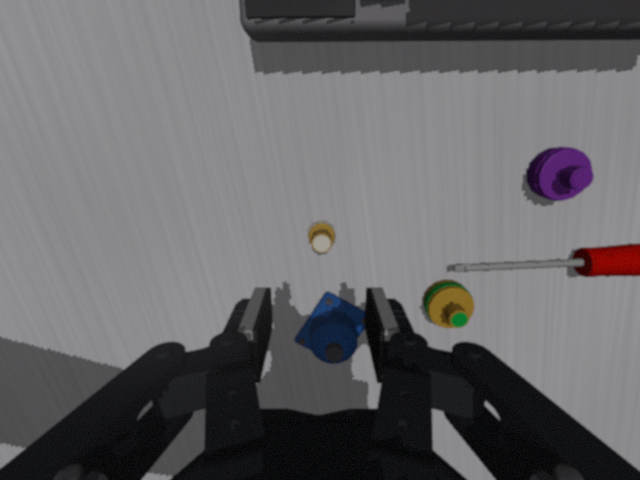

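Emit:
play_rows --rows '[[0.5,[0.1,0.7,2.5],[0,0.4,0]],[0.5,[0,0,2.5],[0,0,0]],[0.5,[0,0,2.5],[0,0,0]],[0.5,[0,0,0.5],[0,0,0]],[0.5,[0,0,0],[0,0,0]]]'

```text
time: 19.2
ee_pos: [0.4589, -0.2382, 0.0258]
tcp_rot: [-179.9, -0.1, -8.9]
wrist_force: [0.3, -0.3, 0.8]
opening: 0.0426
```

Run:
```python
from meas import *
c=camera("wrist");save(c,"w15.png",(200,200,440,380),3)
print(w2p(c,[.4545,-.242,.026]))
go(.4545,-.242,-.001,-9)
```

```text
[311.08810921 291.56660077]
pos [ 0.459  -0.2383  0.0262] rot [-1.7992e+02 -1.4000e-01 -8.9000e+00] F [ 0.2  0.  -0.5] op 0.0428 t 19.25
shift cm [-0.39  0.44  2.72] turn [-0.08 -0.14  0.1 ]
```

View pics/w15.png

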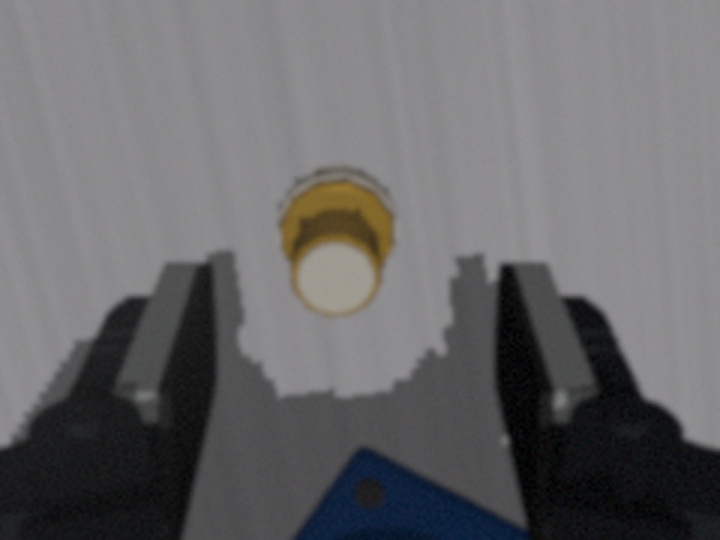

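Emit:
play_rows --rows '[[0.5,[-0.4,0.5,0.4],[0,0,0]],[0.5,[0,0,1.1],[0,0,0]],[0.5,[0,0,1],[0,0,0]],[0.5,[0,0,0],[0,0,0]]]'

```text
time: 19.65
ee_pos: [0.4561, -0.2434, 0.0023]
tcp_rot: [180.0, -0.4, -8.9]
wrist_force: [-0.5, 0.2, 0.1]
opening: 0.0427
```

Emit:
play_rows --rows '[[0.5,[-0.1,0,0.3],[0,-0.4,0]],[1,[0,0,0],[0,0,0]],[1,[0,0,0],[0,0,0]],[1,[0,0,0],[0,0,0]],[1,[0,0,0],[0,0,0]],[1,[0,0,0],[0,0,0]],[1,[0,0,0],[0,0,0]]]'

```text
time: 20.35
ee_pos: [0.4554, -0.2435, -0.0003]
tcp_rot: [180.0, -0.0, -8.9]
wrist_force: [-0.1, 0.3, -0.6]
opening: 0.0132
```

Run:
```python
from meas import *
c=camera("wrist");save(c,"w16.png",(200,200,440,380),3)
go(.6236,-.0137,.11,-9)
```

```text
pos [ 4.554e-01 -2.435e-01 -3.000e-04] rot [ 1.7998e+02 -1.0000e-02 -8.8700e+00] F [-1.   0.1 -0.4] op 0.0133 t 20.4
shift cm [ 13.07 -25.29 -11.03] turn [ 0.02 -0.01  0.13]
```

View pics/w16.png

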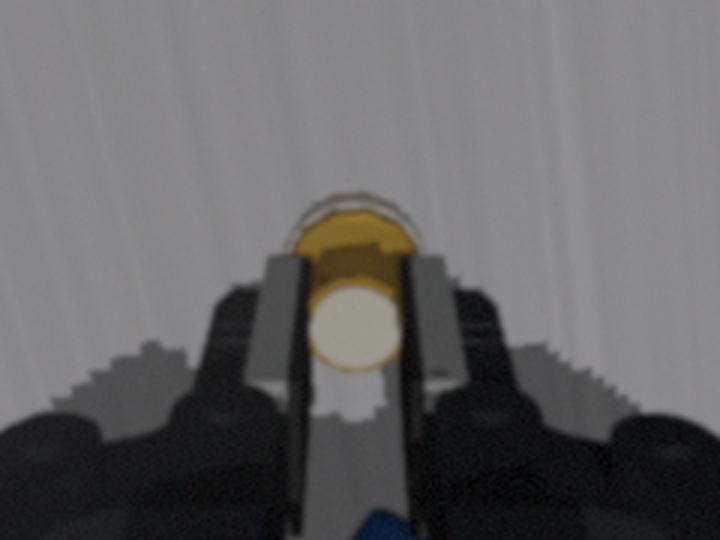

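Emit:
play_rows --rows '[[1,[0,0,-1],[0,0,0]],[1,[0,0,-4],[0,0,0]],[1,[0,0,-4],[0,0,0]],[1,[0,0,-2.5],[0,0,0]],[1,[1.9,-3.6,0],[0,0,0]],[1,[1.9,-3.6,0],[0,0,0]],[1,[1.9,-3.6,0],[0,0,0]],[1,[1.9,-3.6,0],[0,0,0]],[1,[1.9,-3.6,0],[0,0,0]],[1,[1.9,-3.6,0],[0,0,0]],[1,[1,-2,0],[0,0,0]],[1,[0,0,0],[0,0,0]]]'

```text
time: 21.6
ee_pos: [0.6208, -0.0218, 0.1291]
tcp_rot: [180.0, -0.5, -9.1]
wrist_force: [-0.6, 0.1, -1.3]
opening: 0.0131
```

Run:
```python
from meas import *
c=camera("wrist");save(c,"w17.png")
go(.6236,-.0137,.065,-9)
```

```text
pos [ 0.6202 -0.0228  0.1292] rot [179.96  -0.45  -9.15] F [ 0.1 -0.1 -0.8] op 0.0132 t 21.65
shift cm [ 0.14 -0.96  6.42] turn [ 0.04 -0.45 -0.15]
```

View pics/w17.png

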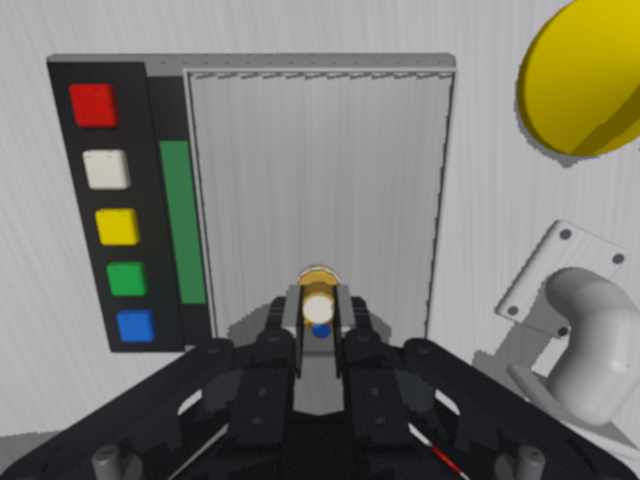

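Held; 50 g is at (318,308), the 100 g knob behind it at (321,330), on the pan. Move on and lower.

Emit:
play_rows --rows '[[1,[0.1,-1.2,2],[0,-0.4,0]],[1,[0,0,2],[0,0,0]],[1,[0,0,1.6],[0,0,0]],[1,[0,0,0.5],[0,0,0]],[1,[0,0,0],[0,0,0]]]'

```text
time: 22.15
ee_pos: [0.6212, -0.013, 0.0646]
tcp_rot: [179.9, 0.1, -9.4]
wrist_force: [0.2, -0.0, 0.2]
opening: 0.0131
```

Emit:
play_rows --rows '[[1,[0,0,0.4],[0,0,0]],[1,[0,0,0.3],[0,0,0]],[1,[0,0,0.1],[0,0,0]],[1,[0,0,0],[0,0,0]]]'

```text
time: 22.55
ee_pos: [0.6216, -0.0139, 0.0578]
tcp_rot: [179.9, -0.1, -9.5]
wrist_force: [0.6, 0.2, -0.2]
opening: 0.013
```

Emit:
play_rows --rows '[[1,[0,0,0.2],[0,0,0]],[1,[0,0,0.1],[0,0,0]],[0.6,[0,0,0],[0,0,0]],[0.5,[0,0,0],[0,0,0]],[0.5,[0,0,0],[0,0,0]],[0.5,[0,0,-2],[0,0,0]],[0.5,[0,0,-4],[0,0,0]],[0.5,[0,0,-2],[0,0,0]],[0.5,[0,0,0],[0,0,0]]]'

```text
time: 23.45
ee_pos: [0.6212, -0.0137, 0.1371]
tcp_rot: [179.9, -0.0, -9.4]
wrist_force: [0.1, -0.5, 0.4]
opening: 0.043
```

Run:
```python
from meas import *
c=camera("wrist");save(c,"w18.png")
go(.550,-.3165,.15,-9)
```

```text
pos [ 0.6209 -0.0137  0.1358] rot [ 1.7993e+02  3.0000e-02 -9.4400e+00] F [-0.5  0.6  0.1] op 0.043 t 23.5
shift cm [-2.03 31.04 -1.39] turn [ 0.07  0.04 -0.44]
```

View pics/w18.png

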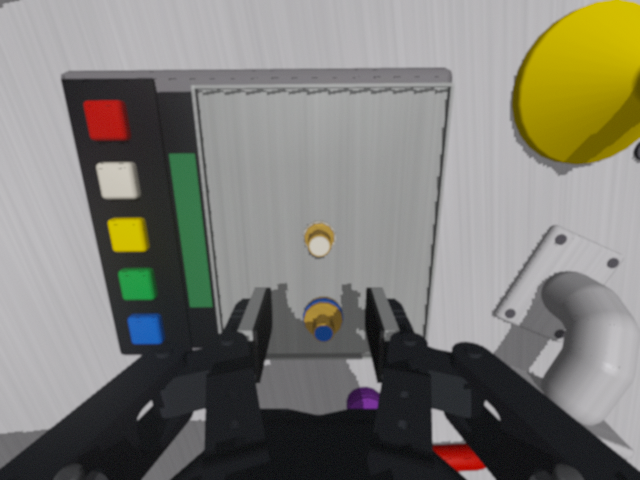

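Both weights stand on the pan (50 g at (319,243), 100 g at (322,325)). Now the 200 g.

Emit:
play_rows --rows '[[0.5,[-0.25,3.9,0],[0,0,0]],[0.5,[-0.25,3.9,0],[0,0,0]],[0.5,[-0.25,3.9,0],[0,0,0]],[0.5,[-0.25,3.9,0],[0,0,0]],[0.5,[-0.25,3.9,0],[0,0,0]],[0.5,[-0.25,3.9,0],[0,0,0]],[0.5,[-0.25,3.9,0],[0,0,0]],[0.5,[0,1,0],[0,0,0]],[0.5,[0,0,0],[0,0,0]]]'

```text
time: 24.4
ee_pos: [0.5513, -0.2975, 0.1194]
tcp_rot: [-179.9, 0.9, -9.2]
wrist_force: [0.2, 0.6, 0.1]
opening: 0.0425
```

Run:
```python
from meas import *
c=camera("wrist");save(c,"w19.png")
u,v=w2p(c,[.55,-.3165,.034]);print(u,v)
p,n=cent(c,(int(u-40),int(v-40),int(u+40),int(v+40)),grn);print(p,n,p2w(c,*p,.033))
go(.55,-.3165,.05,-9)
```

```text
322.35607133448826 257.27222166420137
[322.71806167 254.09251101] 227 [ 0.55061322 -0.31436304  0.033     ]
pos [ 0.5514 -0.2967  0.1193] rot [-179.86    0.94   -9.2 ] F [-0.6 -0.6 -0.6] op 0.0429 t 24.45
shift cm [0.29 1.99 6.92] turn [-0.14  0.94 -0.2 ]
```

View pics/w19.png

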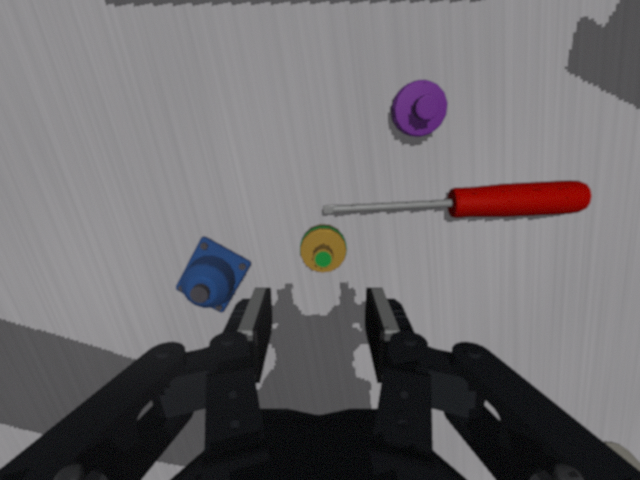

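Emit:
play_rows --rows '[[0.5,[0.3,2,2.5],[-0.1,0.9,0]],[0.5,[0,0,2.5],[0,0,0]],[0.5,[0,0,2],[0,0,0]],[0.5,[0,0,0],[0,0,0]],[0.5,[0,0,0],[0,0,0]]]'

```text
time: 24.95
ee_pos: [0.5528, -0.3104, 0.0457]
tcp_rot: [-179.9, 0.0, -8.8]
wrist_force: [0.3, -0.5, 0.8]
opening: 0.0427
```

Run:
```python
from meas import *
c=camera("wrist");save(c,"w20.png",(200,200,440,380),3)
print(w2p(c,[.5505,-.3175,.034]))
go(.5505,-.3175,.007,-9)
```

```text
[316.26452204 286.57062457]
pos [ 0.5528 -0.3103  0.0457] rot [-1.7986e+02  5.0000e-02 -8.8200e+00] F [-0.7  0.  -0.8] op 0.0427 t 25.0
shift cm [-0.11  0.76  3.87] turn [-0.14  0.05  0.18]
```

View pics/w20.png

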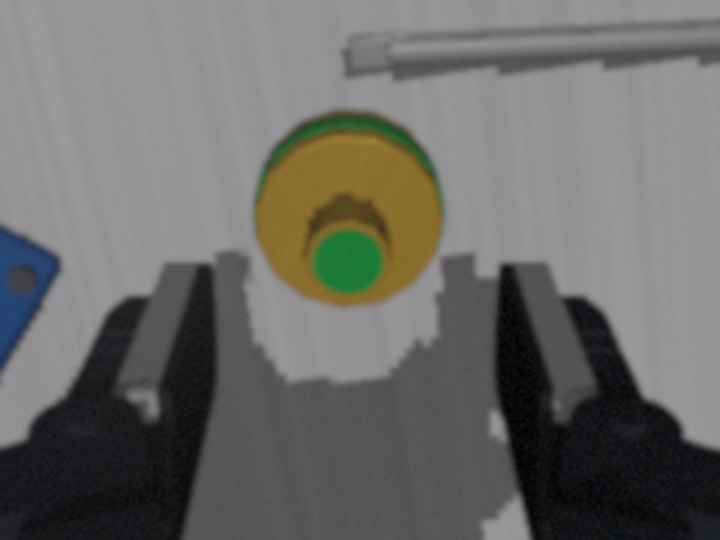

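Emit:
play_rows --rows '[[0.5,[-0.2,0.7,0.8],[0,0,0]],[0.5,[0,0,1.2],[0,0,0]],[0.5,[0,0,1],[0,0,0]],[0.5,[0,0,0.3],[0,0,0]],[0.5,[0,0,0],[0,0,0]]]'

```text
time: 25.5
ee_pos: [0.5511, -0.3172, 0.0126]
tcp_rot: [-179.9, -0.1, -8.8]
wrist_force: [0.4, -0.3, 0.3]
opening: 0.0427
```

Run:
```python
from meas import *
go(.5505,-.3175,.007,-9)
```

```text
pos [ 0.5511 -0.3172  0.0126] rot [-1.7993e+02 -1.5000e-01 -8.7600e+00] F [ 0.4 -0.3  0.3] op 0.0427 t 25.5
shift cm [-0.06  0.04  0.56] turn [-0.07 -0.15  0.24]
```

Emit:
play_rows --rows '[[0.5,[0,0,0.5],[0,0,0]],[1,[0,0,0],[0,0,0]],[1,[0,0,0],[0,0,0]],[1,[0,0,0],[0,0,0]],[1,[0,0,0],[0,0,0]],[1,[0,0,0],[0,0,0]],[1,[0,0,0],[0,0,0]]]'

```text
time: 26.2
ee_pos: [0.5512, -0.3173, 0.0076]
tcp_rot: [-179.9, -0.2, -8.8]
wrist_force: [0.1, 0.6, -1.0]
opening: 0.013
```

Run:
```python
from meas import *
c=camera("wrist");save(c,"w21.png",(200,200,440,380),3)
go(.632,.044,.13,-9)
```

```text
pos [ 0.5513 -0.3173  0.0077] rot [-1.7994e+02 -1.7000e-01 -8.7700e+00] F [ 0.4 -0.2 -1.6] op 0.0135 t 26.25
shift cm [  2.5  -36.95 -12.19] turn [-0.06 -0.17  0.23]
```

View pics/w21.png

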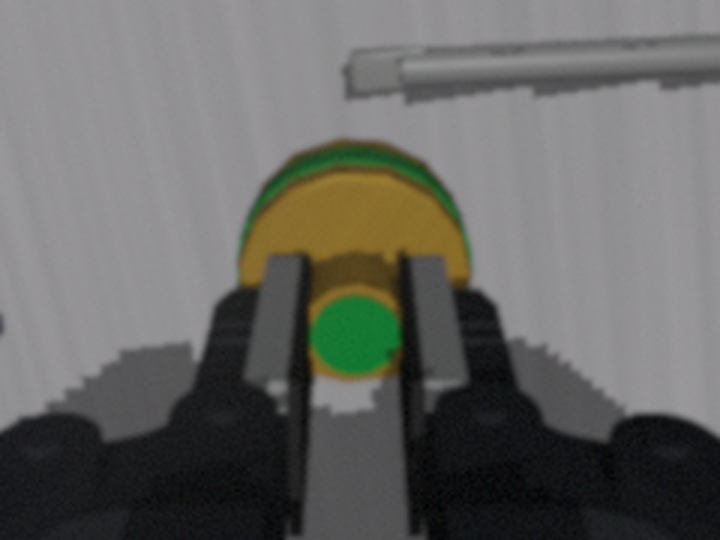

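Emit:
play_rows --rows '[[1,[0,0,-1],[0,0,0]],[1,[0,0,-4],[0,0,0]],[1,[0,0,-4],[0,0,0]],[1,[0,0,-2.5],[0,0,0]],[1,[0.3,-4.4,0],[0,0,0]],[1,[0.3,-4.4,0],[0,0,0]],[1,[0.3,-4.4,0],[0,0,0]],[1,[0.3,-4.4,0],[0,0,0]],[1,[0.3,-4.4,0],[0,0,0]],[1,[0.3,-4.4,0],[0,0,0]],[1,[0.3,-4.4,0],[0,0,0]],[1,[0.3,-4.4,0],[0,0,0]]]' --newtons 70

```text
time: 27.45
ee_pos: [0.6308, 0.0335, 0.1365]
tcp_rot: [-179.9, -0.6, -9.3]
wrist_force: [0.1, 0.2, -2.3]
opening: 0.0119
```

Run:
```python
from meas import *
c=camera("wrist");save(c,"w22.png")
go(.632,.044,.07,-9)
```

```text
pos [0.6318 0.0398 0.1363] rot [-179.77   -0.56   -9.1 ] F [-2.7  4.7 -1.4] op 0.012 t 27.5
shift cm [-0.11 -0.39  6.63] turn [-0.23 -0.56 -0.1 ]
```

View pics/w22.png

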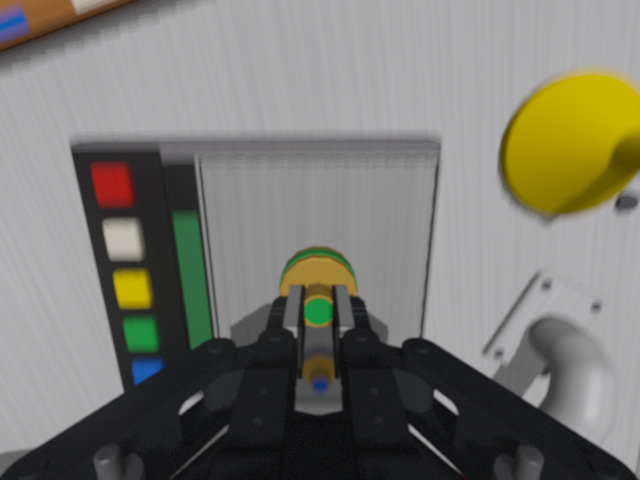

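Emit:
play_rows --rows '[[1,[-0.1,-0.4,1],[-0.2,-0.5,0]],[1,[0,0,2],[0,0,0]],[1,[0,0,2],[0,0,0]],[1,[0,0,1],[0,0,0]],[1,[0,0,0],[0,0,0]]]'

```text
time: 28.0
ee_pos: [0.6315, 0.046, 0.0748]
tcp_rot: [180.0, -0.0, -8.9]
wrist_force: [-0.4, 0.3, -1.9]
opening: 0.0117
```

Emit:
play_rows --rows '[[1,[0,0,0.5],[0,0,0]],[1,[0,0,0.3],[0,0,0]],[1,[0,0,0.1],[0,0,0]],[1,[0,0,0],[0,0,0]]]'

```text
time: 28.4
ee_pos: [0.6322, 0.0446, 0.0674]
tcp_rot: [-180.0, -0.2, -9.0]
wrist_force: [-0.3, -0.9, -2.1]
opening: 0.0121
```

Emit:
play_rows --rows '[[1,[0,0,0.2],[0,0,0]],[1,[0,0,0.1],[0,0,0]],[1,[0,0,0.1],[0,0,0]],[1,[0,0,0],[0,0,0]]]'

```text
time: 28.8
ee_pos: [0.6328, 0.0446, 0.0643]
tcp_rot: [-180.0, -0.3, -9.0]
wrist_force: [0.2, 0.0, -1.2]
opening: 0.0119
```

Emit:
play_rows --rows '[[1,[0,0,0.1],[0,0,0]],[0.7,[0,0,0],[0,0,0]],[0.5,[0,0,0],[0,0,0]],[0.5,[0,0,0],[0,0,0]],[0.5,[0,0,-2],[0,0,0]],[0.5,[0,0,-4],[0,0,0]],[1,[0,0,0],[0,0,0]]]'

```text
time: 29.5
ee_pos: [0.6324, 0.0447, 0.1254]
tcp_rot: [-180.0, -0.3, -9.0]
wrist_force: [-0.1, -0.5, -0.7]
opening: 0.0294
```

Run:
```python
from meas import *
c=camera("wrist");save(c,"w23.png")
c=camera("scene");save(c,"s23.png",(140,200,440,370),2.6)
p=np.array([.493,.09])-.123*np.array([.1564,.9877]);print(p)
go(p[0],p[1],.13,-9)
```

```text
[ 0.4737628 -0.0314871]
pos [0.6308 0.0446 0.1205] rot [ 1.7996e+02  8.0000e-02 -9.0200e+00] F [ 0.1 -0.1 -0.8] op 0.0146 t 29.6
shift cm [-14.32   9.98  -0.92] turn [ 0.04  0.08 -0.02]
```

View pics/w23.png

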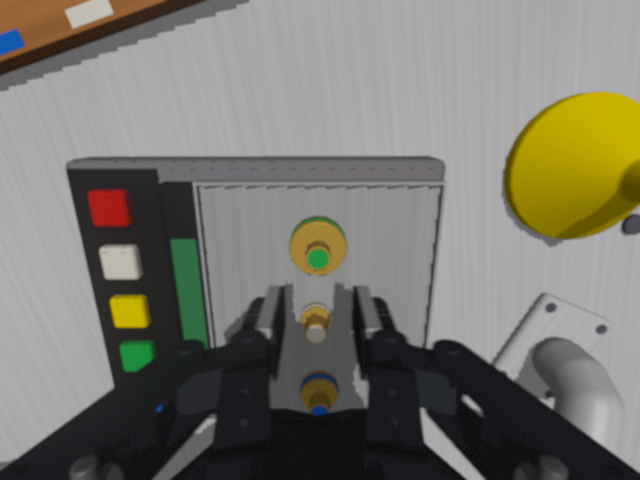

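View pics/s23.png

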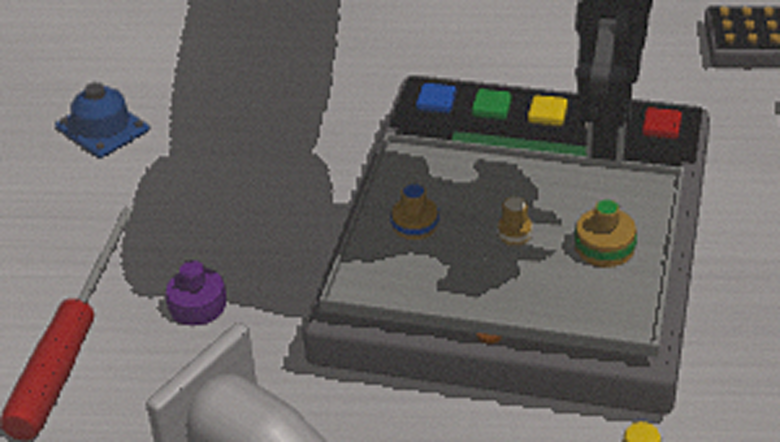

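Emit:
play_rows --rows '[[1,[-2.8,2,0],[0,0,0]],[1,[-2.8,2,0],[0,0,0]],[1,[-2.8,2,0],[0,0,0]],[1,[-2.8,2,0],[0,0,0]],[1,[-2.8,1.7,1],[0,0,0]],[1,[0,0,2],[0,0,0]],[1,[0,0,2],[0,0,0]],[1,[0,0,0],[0,0,0]]]'

```text
time: 30.4
ee_pos: [0.4674, -0.0316, 0.0598]
tcp_rot: [179.9, 0.7, -9.0]
wrist_force: [-0.1, 0.0, -0.4]
opening: -0.0001
```

Run:
```python
from meas import *
go(.4738,-.0315,.042,-9)
```

```text
pos [ 0.4674 -0.0316  0.0598] rot [179.86   0.65  -9.01] F [-0.1  0.  -0.4] op -0.0001 t 30.4
shift cm [ 0.66 -0.12  1.77] turn [ 0.13  0.65 -0.01]
```

Emit:
play_rows --rows '[[1,[0.6,0,0.4],[0.1,0.6,0]],[1,[0,0,0.3],[0,0,0]],[1,[0,0,0],[0,0,0]]]'

```text
time: 30.7
ee_pos: [0.474, -0.0325, 0.0526]
tcp_rot: [180.0, 0.0, -9.0]
wrist_force: [-0.4, 0.6, 0.4]
opening: 0.0001
```

Run:
```python
from meas import *
go(.4738,-.0315,.038,-9)
```

```text
pos [ 0.474  -0.0325  0.0526] rot [ 1.7997e+02  2.0000e-02 -8.9900e+00] F [-0.4  0.6  0.4] op 0.0001 t 30.7
shift cm [-0.04 -0.09  1.46] turn [0.03 0.02 0.01]
```

Emit:
play_rows --rows '[[1,[0,-0.1,0.7],[0,0,0]],[1,[0,0,0.6],[0,0,0]],[1,[0,0,0.3],[0,0,0]],[1,[0,0,0.3],[0,0,0]],[1,[0,0,0.3],[0,0,0]],[1,[0,0,0.2],[0,0,0]],[1,[0,0,0.2],[0,0,0]],[1,[0,0,0.2],[0,0,0]],[1,[0,0,0.2],[0,0,0]],[1,[0,0,0.2],[0,0,0]]]'

```text
time: 31.7
ee_pos: [0.4758, -0.0312, 0.0311]
tcp_rot: [-180.0, -0.4, -9.0]
wrist_force: [-9.0, 0.4, 19.9]
opening: -0.0003
```

Emit:
play_rows --rows '[[1,[0,0,-1.5],[0,0,0]],[1,[0,0,-4],[0,0,0]],[0.5,[0,0,-4],[0,0,0]],[0.5,[2.6,-1.8,0],[0,0,0]],[0.5,[2.6,-1.8,0],[0,0,0]],[0.5,[2.6,-1.8,0],[0,0,0]],[0.5,[2.6,-1.8,0],[0,0,0]],[0.5,[2.6,-1.8,0],[0,0,0]],[0.5,[0,0,0],[0,0,0]]]'

```text
time: 32.6
ee_pos: [0.6229, 0.0398, 0.1316]
tcp_rot: [-179.9, -0.7, -9.1]
wrist_force: [-1.2, 0.4, -0.0]
opening: 0.0424
```

Run:
```python
from meas import *
go(.6328,.0446,.09,-9)
c=camera("wrist");save(c,"w24.png")
print(w2p(c,[.6328,.0446,.09]))
```

```text
pos [0.6229 0.0398 0.1316] rot [-179.94   -0.67   -9.06] F [-1.2  0.4 -0. ] op 0.0424 t 32.6
shift cm [ 0.85 -0.62  4.17] turn [-0.06 -0.67 -0.06]
[332.20238901 244.79757198]
```

View pics/w24.png

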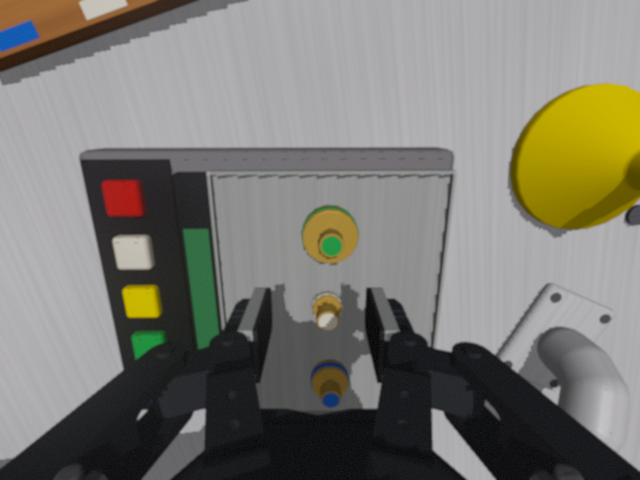

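Emit:
play_rows --rows '[[0.5,[0.9,-0.6,1],[0,-0.6,0]],[0.5,[0,0,2],[0,0,0]],[0.5,[0,0,1],[0,0,0]],[0.5,[0,0,0],[0,0,0]],[0.5,[0,0,0],[0,0,0]]]'

```text
time: 33.15
ee_pos: [0.6297, 0.0424, 0.0919]
tcp_rot: [-180.0, -0.0, -9.1]
wrist_force: [-0.9, 1.1, -0.2]
opening: 0.0427
```

Run:
```python
from meas import *
go(.6325,.0446,.0637,-9)
c=camera("wrist");save(c,"w25.png",(200,200,440,380),3)
```

```text
pos [0.6297 0.0424 0.0919] rot [-179.98   -0.     -9.13] F [-0.9  1.1 -0.2] op 0.0427 t 33.15
shift cm [ 0.24 -0.26  2.82] turn [-0.02 -0.   -0.13]
```

View pics/w25.png

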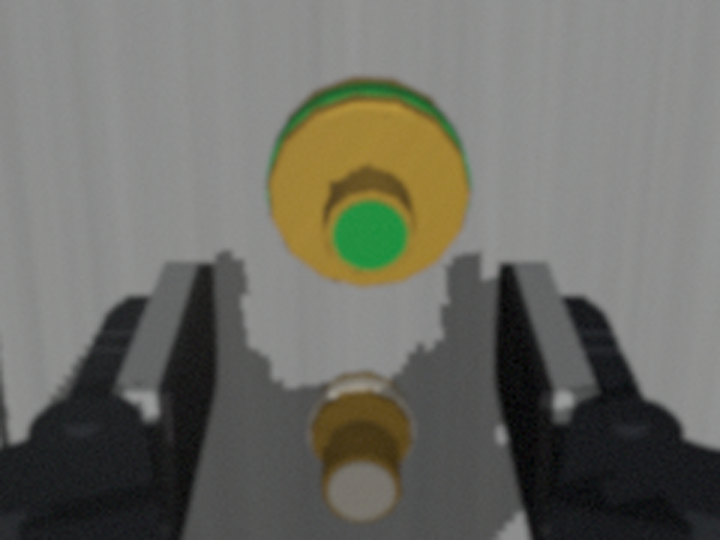

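Emit:
play_rows --rows '[[0.5,[0.25,-0.25,0.6],[0,0,0]],[0.5,[0,0,0.8],[0,0,0]],[0.5,[0,0,0.8],[0,0,0]],[0.5,[0,0,0],[0,0,0]]]'

```text
time: 33.6
ee_pos: [0.6336, 0.0445, 0.0705]
tcp_rot: [-179.9, -0.2, -9.1]
wrist_force: [0.7, 0.9, 1.0]
opening: 0.0426
```

Run:
```python
from meas import *
go(.6325,.0446,.0637,-9)
```

```text
pos [0.6336 0.0445 0.0705] rot [-179.94   -0.2    -9.14] F [0.7 0.9 1. ] op 0.0426 t 33.6
shift cm [-0.11  0.01  0.68] turn [-0.06 -0.2  -0.14]
```

Emit:
play_rows --rows '[[0.5,[-0.1,0,0.6],[0,-0.2,0]],[0.5,[0,0,0.1],[0,0,0]],[1,[0,0,0],[0,0,0]],[1,[0,0,0],[0,0,0]],[1,[0,0,0],[0,0,0]],[1,[0,0,0],[0,0,0]],[1,[0,0,0],[0,0,0]],[1,[0,0,0],[0,0,0]]]'

```text
time: 34.4
ee_pos: [0.6325, 0.0447, 0.0628]
tcp_rot: [-179.9, 0.0, -9.1]
wrist_force: [-0.1, -0.8, -0.9]
opening: 0.0121
```

Run:
```python
from meas import *
c=camera("wrist");save(c,"w26.png",(200,200,440,380),3)
# block from top & scene by tags/corners
ct=camera("top");cs=camera("scene")
T={'grn':(42,106,58,150),'blk':(50,203,62,245),'red':(53,301,69,345),'wht':(269,173,288,220),'blu':(277,272,296,318)}
for k,(a,b,cc,d) in T.items(): print('top',k,p2w(ct,120+(a+cc)/2/3.4,170+(b+d)/2/3.4,.022).round(4))
# corners TL TR BR BL in t2
for u,v in((37,74),(281,48),(308,354),(56,384)): print('top corner',p2w(ct,120+u/3.4,170+v/3.4,.022).round(4))
for u,v in((174,167),(495,145),(673,428),(302,457)): print('scene corner',p2w(cs,400+u/4,190+v/4,.022).round(4))
go(.5,.25,.15,-9)
```

```text
top grn [0.5521 0.3707 0.022 ]
top blk [0.4866 0.361  0.022 ]
top red [0.4207 0.3521 0.022 ]
top wht [0.5075 0.2158 0.022 ]
top blu [0.4412 0.2067 0.022 ]
top corner [0.5895 0.3826 0.022 ]
top corner [0.6108 0.2201 0.022 ]
top corner [0.4024 0.1905 0.022 ]
top corner [0.3808 0.3519 0.022 ]
scene corner [0.4099 0.1954 0.022 ]
scene corner [0.3871 0.3573 0.022 ]
scene corner [0.5928 0.3851 0.022 ]
scene corner [0.6155 0.2239 0.022 ]
pos [0.6325 0.0447 0.0628] rot [-1.7994e+02  3.0000e-02 -9.1400e+00] F [ 0.  -0.  -0.9] op 0.0122 t 34.55
shift cm [-16.35 -18.18  -8.69] turn [-0.06  0.03 -0.14]
```

View pics/w26.png

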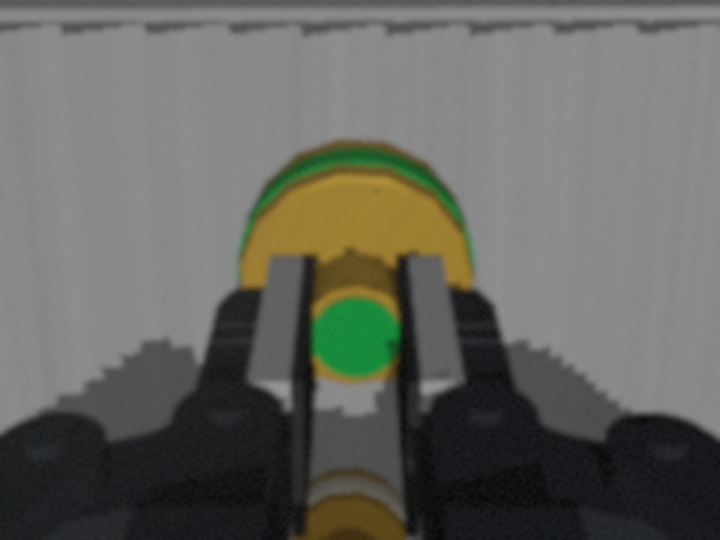

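Run:
```python
from meas import *
c=camera("wrist");o=get_obs();R=Rm(o["tcp_rot"])
p,n=cent(c,(300,285,340,335),grn);print(p,n)
w=p2w(c,*p,.0895);print(w,R.T@(w-o["ee_pos"]))
```

```text
[318.00983607 312.02131148] 610
[0.63214155 0.04394222 0.0895    ] [-0.0002652   0.00075861 -0.02667319]
```

Emit:
play_rows --rows '[[1,[0,0,-1],[0,0,0]],[1,[0,0,-3],[0,0,0]],[1,[0,0,-4],[0,0,0]],[1,[0,-3,0],[0,0,0]],[1,[-1,-4,0],[0,0,0]],[1,[-3,-3,0],[0,0,0]],[1,[-3,-3,0],[0,0,0]],[1,[-3,-2,0],[0,0,0]],[1,[-2,-1,0],[0,0,0]],[1,[0,0,0],[0,0,0]],[1,[0,0,0],[0,0,0]]]'

```text
time: 35.7
ee_pos: [0.5364, 0.2277, 0.1522]
tcp_rot: [-179.8, -0.1, -9.2]
wrist_force: [0.3, -0.5, -2.5]
opening: 0.0123
```

Run:
```python
from meas import *
go(.557,.3301,.06,-9)
c=camera("wrist");save(c,"w27.png")
for n,p in dict(s200=[.557,.3301,.022],s50=[.5013,.2533,.022],s100=[.436,.2439,.022]).items(): print(n,w2p(c,p).round(1))
```

```text
pos [0.5364 0.2277 0.1522] rot [-1.7982e+02 -8.0000e-02 -9.2500e+00] F [ 0.3 -0.5 -2.5] op 0.0123 t 35.7
shift cm [  0.38 -10.41   9.25] turn [-0.18 -0.08 -0.25]
s200 [323.1  87.9]
s50 [272.5 195.7]
s100 [200.8 218.2]
```

View pics/w27.png

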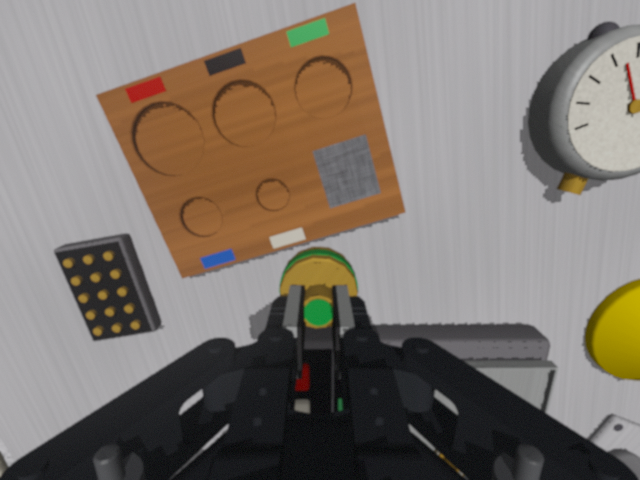

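```bash
cat > ov.py <<'E'
from meas import *
def overlay(c,S,name,crop,s):
    im=c["img"][:,:,::-1].copy();x0,y0,x1,y1=crop
    im=cv2.resize(im[y0:y1,x0:x1],None,fx=s,fy=s,interpolation=cv2.INTER_CUBIC)
    for p,r in S:
        a=np.linspace(0,2*np.pi,60)
        for z,col in((.022,(0,255,255)),):
            q=np.array([(w2p(c,[p[0]+r*np.cos(t),p[1]+r*np.sin(t),z])-[x0-.5,y0-.5])*s-.5 for t in a])
            cv2.polylines(im,[np.round(q).astype(int)],True,col,1)
    cv2.imwrite("pics/"+name,im)
E
python3 - <<'E'
from ov import *
c=camera("wrist")
S=[((.557,.3301),.022),((.5013,.2533),.014),((.436,.2439),.018)]
overlay(c,S,"w28.png",(170,40,400,260),3.4 if 0 else 2.6)
E
```

```text
(no output)
```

View pics/w28.png

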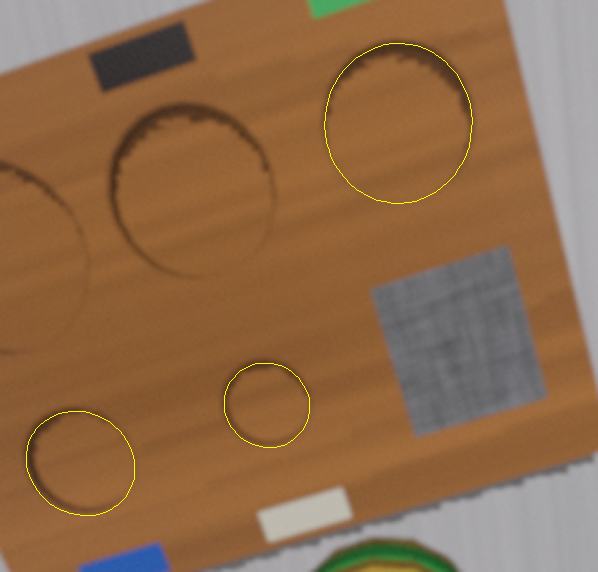

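Emit:
play_rows --rows '[[1,[0.1,-3,0],[0,0,0]],[1,[0.1,-3,0],[0,0,0]],[1,[0.1,-3,2],[0,0,0]],[1,[0,-1.2,3],[0,0,0]],[1,[0,0,3],[0,0,0]],[1,[0,0,1],[0,0,0]],[1,[0,0,0],[0,0,0]]]'

```text
time: 36.5
ee_pos: [0.5648, 0.3253, 0.0598]
tcp_rot: [-179.8, -0.2, -10.0]
wrist_force: [0.1, 0.2, -1.9]
opening: 0.0122
```

Run:
```python
from ov import *
go(.5573,.3309,.04,-9)
c=camera("wrist");save(c,"w29.png")
```

```text
pos [0.5648 0.3253 0.0598] rot [-179.81   -0.21   -9.96] F [ 0.1  0.2 -1.9] op 0.0122 t 36.5
shift cm [-0.84 -0.42  1.98] turn [-0.19 -0.21 -0.96]
```

View pics/w29.png

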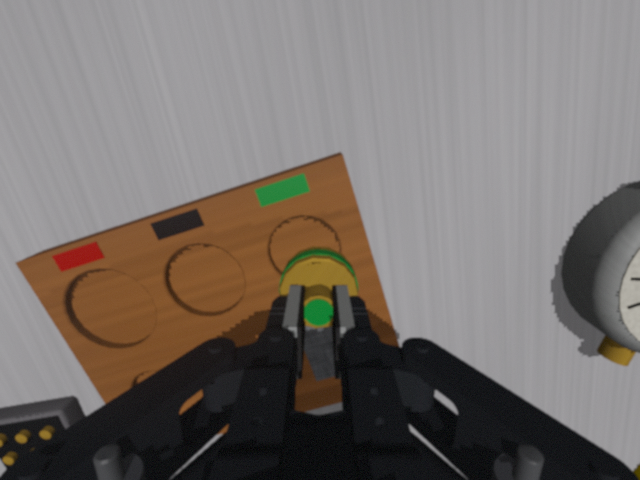

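Emit:
play_rows --rows '[[1,[-0.8,-0.4,0.5],[-0.2,-0.2,-0.9]],[1,[0,0,0.8],[0,0,0]],[1,[0,0,0],[0,0,0]],[1,[0,0,0],[0,0,0]]]'

```text
time: 36.95
ee_pos: [0.5595, 0.3309, 0.0515]
tcp_rot: [-179.8, -0.3, -9.1]
wrist_force: [0.8, 0.6, -2.4]
opening: 0.0125
```

Run:
```python
from ov import *
go(.5573,.3309,.035,-9)
c=camera("wrist")
overlay(c,[((.557,.3301),.022)],"w30.png",(200,170,440,350),3)
```

```text
pos [0.5595 0.3309 0.0515] rot [-179.79   -0.3    -9.09] F [ 0.8  0.6 -2.4] op 0.0125 t 36.95
shift cm [-0.22  0.04  1.65] turn [-0.21 -0.3  -0.08]
```

View pics/w30.png

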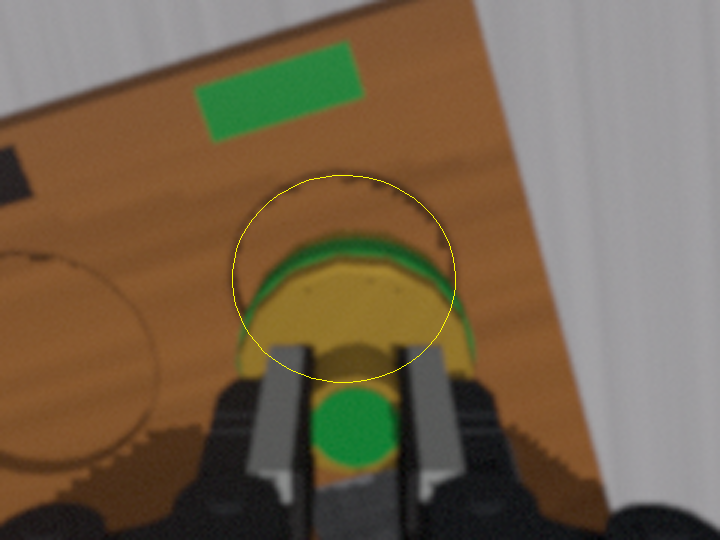

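Emit:
play_rows --rows '[[1,[-0.2,0,0.6],[-0.2,-0.3,0]],[1,[0,0,0.6],[0,0,0]],[1,[0,0,0],[0,0,0]]]'

```text
time: 37.3
ee_pos: [0.5577, 0.3313, 0.0393]
tcp_rot: [-180.0, -0.0, -9.1]
wrist_force: [0.1, -0.6, -2.0]
opening: 0.0123
```

Run:
```python
from ov import *
go(.5573,.3309,.0225,-9)
```

```text
pos [0.5577 0.3313 0.0393] rot [-1.7996e+02 -3.0000e-02 -9.0900e+00] F [ 0.1 -0.6 -2. ] op 0.0123 t 37.3
shift cm [-0.04  0.05  1.68] turn [-0.04 -0.03 -0.09]
```

Emit:
play_rows --rows '[[1,[0,0.05,0.5],[0,0,0]],[1,[0,0,0.5],[0,0,0]],[1,[0,0,0.3],[0,0,0]],[1,[0,0,0],[0,0,0]]]'

```text
time: 37.7
ee_pos: [0.5574, 0.3306, 0.0246]
tcp_rot: [-180.0, 0.0, -9.1]
wrist_force: [0.2, -0.0, -2.2]
opening: 0.0124
```

Emit:
play_rows --rows '[[1,[0,0,0.2],[0,0,0]],[1,[0,0,0.1],[0,0,0]],[0.7,[0,0,0],[0,0,0]],[0.5,[0,0,0],[0,0,0]],[0.5,[0,0,0],[0,0,0]],[0.5,[0,0,-2],[0,0,0]],[0.5,[0,0,-4],[0,0,0]],[0.5,[0,2,-4],[0,0,0]],[0.5,[0,0,0],[0,0,0]]]'

```text
time: 38.6
ee_pos: [0.5541, 0.3106, 0.1253]
tcp_rot: [-180.0, -0.0, -9.1]
wrist_force: [0.3, -0.4, 0.1]
opening: 0.0427
```

Run:
```python
from ov import *
go(.6216,-.0138,.12,-9)
c=camera("wrist");save(c,"w31.png")
```

```text
pos [0.5541 0.3106 0.1253] rot [-1.7999e+02 -2.0000e-02 -9.0600e+00] F [ 0.3 -0.4  0.1] op 0.0427 t 38.6
shift cm [11.77 30.97  0.53] turn [-0.01 -0.02 -0.06]
```

View pics/w31.png

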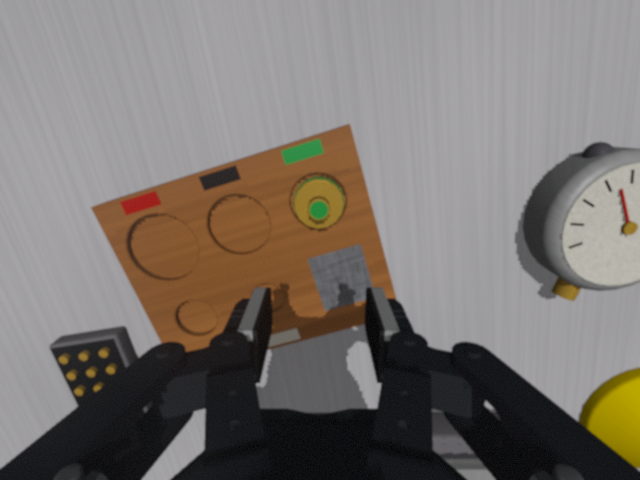

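Emit:
play_rows --rows '[[0.5,[1.4,3.9,0],[0,0,0]],[0.5,[1.4,3.9,0],[0,0,0]],[0.5,[1.4,3.9,0],[0,0,0]],[0.5,[1.4,3.9,0],[0,0,0]],[0.5,[1.4,3.9,0],[0,0,0]],[0.5,[1.4,3.9,0],[0,0,0]],[0.5,[1.4,3.9,0],[0,0,0]],[0.5,[0.8,1.5,0],[0,0,0]],[0.5,[0,0,0],[0,0,0]],[0.5,[0,0,0],[0,0,0]]]'

```text
time: 39.65
ee_pos: [0.6131, 0.0022, 0.111]
tcp_rot: [179.9, 0.6, -8.8]
wrist_force: [-0.2, 0.7, -0.3]
opening: 0.0431
```

Run:
```python
from ov import *
go(.6216,-.0138,.09,-9)
c=camera("wrist");save(c,"w32.png");print(w2p(c,[.6216,-.0138,.082]),w2p(c,[.6144,-.0767,.0845]))
```

```text
pos [0.6131 0.0022 0.111 ] rot [179.87   0.65  -8.83] F [-0.2  0.7 -0.3] op 0.0431 t 39.65
shift cm [1.1  1.44 2.09] turn [0.13 0.65 0.17]
[336.92384927 284.2698357 ] [339.25485088 374.09728136]
```

View pics/w32.png

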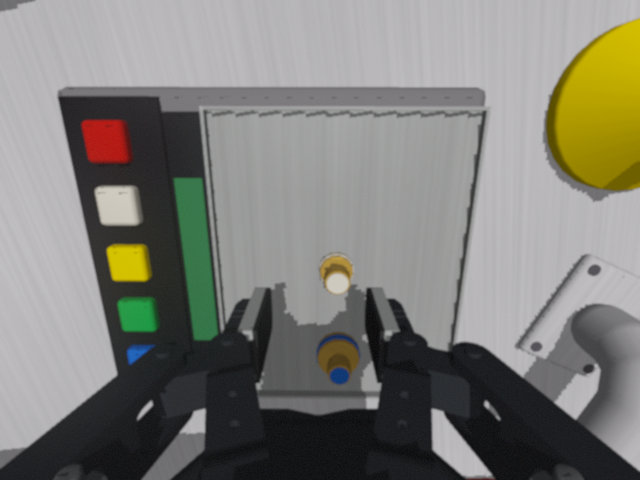

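Emit:
play_rows --rows '[[0.5,[1.1,1.4,1.0],[0.1,0.6,0]],[0.5,[0,0,1.5],[0,0,0]],[0.5,[0,0,0],[0,0,0]],[0.5,[0,0,0],[0,0,0]]]'

```text
time: 40.1
ee_pos: [0.6218, -0.0101, 0.083]
tcp_rot: [180.0, 0.1, -8.5]
wrist_force: [0.6, -0.8, 0.3]
opening: 0.0427
```

Run:
```python
from ov import *
go(.6216,-.0138,.0557,-9)
```

```text
pos [ 0.6218 -0.0101  0.083 ] rot [ 1.7999e+02  7.0000e-02 -8.5100e+00] F [ 0.6 -0.8  0.3] op 0.0427 t 40.1
shift cm [0.04 0.37 2.73] turn [0.01 0.07 0.49]
```

Emit:
play_rows --rows '[[0.5,[0,0.35,0.6],[0,0,0.5]],[0.5,[0,0,1],[0,0,0]],[0.5,[0,0,0.5],[0,0,0]],[0.5,[0,0,0],[0,0,0]]]'

```text
time: 40.5
ee_pos: [0.6211, -0.0128, 0.0604]
tcp_rot: [-180.0, 0.1, -9.0]
wrist_force: [-0.0, -0.1, -0.0]
opening: 0.0424
```

Run:
```python
from ov import *
go(.6216,-.0138,.0555,-9)
c=camera("wrist");save(c,"w33.png",(200,200,440,380),3)
```

```text
pos [ 0.6211 -0.0128  0.0604] rot [-1.80e+02  7.00e-02 -8.99e+00] F [-0.  -0.1 -0. ] op 0.0424 t 40.5
shift cm [0.07 0.09 0.49] turn [-0.    0.07  0.01]
```

View pics/w33.png

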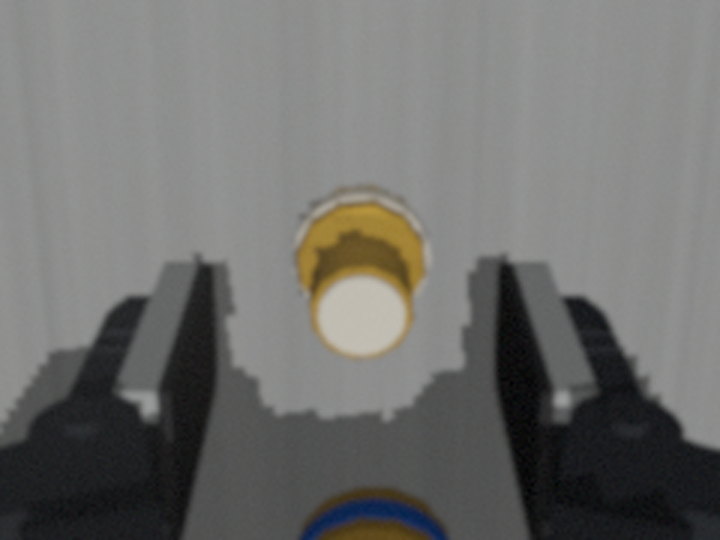

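Emit:
play_rows --rows '[[0.5,[0.1,0.1,0.4],[0,0,0]],[1,[0,0,0],[0,0,0]],[1,[0,0,0],[0,0,0]],[1,[0,0,0],[0,0,0]],[1,[0,0,0],[0,0,0]],[1,[0,0,0],[0,0,0]],[1,[0,0,0],[0,0,0]]]'

```text
time: 41.25
ee_pos: [0.6227, -0.0141, 0.0576]
tcp_rot: [-180.0, -0.0, -9.0]
wrist_force: [-0.2, 0.3, -0.3]
opening: 0.0114
```

Run:
```python
from ov import *
c=camera("wrist");o=get_obs();R=Rm(o["tcp_rot"]);save(c,"w34.png",(200,200,440,380),3)
p,n=cent(c,(300,285,340,335),lambda h,s,v:(s<60)&(v>140));print(p,n)
w=p2w(c,*p,.0815);print(w,R.T@(w-o["ee_pos"]))
go(.5,.2,.15,-9)
```

```text
[317.71268058 306.86677368] 623
[ 0.62228121 -0.01380166  0.0815    ] [-0.00040426 -0.00026442 -0.02397258]
pos [ 0.6227 -0.0141  0.0575] rot [-1.7998e+02 -4.0000e-02 -8.9900e+00] F [-0.1  0.4  0.1] op 0.0115 t 41.3
shift cm [-15.45 -19.24  -9.25] turn [-0.02 -0.04  0.01]
```

View pics/w34.png

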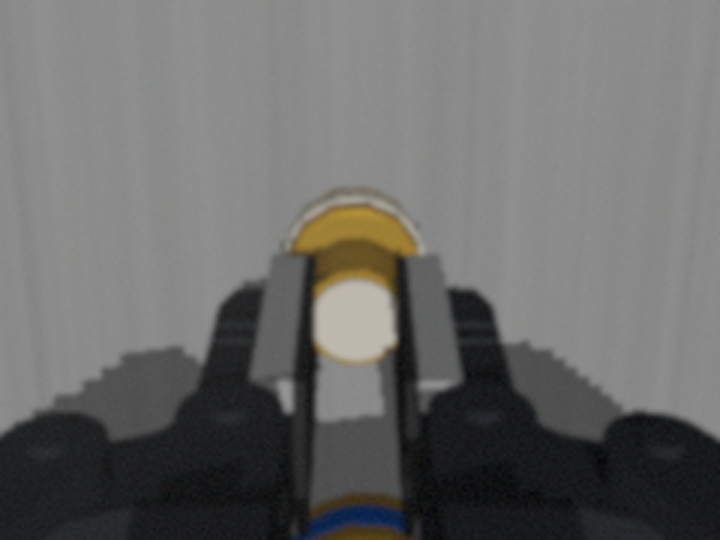

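Emit:
play_rows --rows '[[1,[0,0,-1],[0,0,0]],[1,[0,0,-3],[0,0,0]],[1,[0,0,-3],[0,0,0]],[1,[-2,-3.2,0],[0,0,0]],[1,[-2,-3.2,0],[0,0,0]],[1,[-2,-3.2,0],[0,0,0]],[1,[-2,-3.2,0],[0,0,0]],[1,[-2,-3.2,0],[0,0,0]],[1,[-2,-2.5,0],[0,0,0]],[1,[-1,-1.5,0],[0,0,0]],[1,[0,0,0],[0,0,0]],[1,[0,0,0],[0,0,0]]]'

```text
time: 42.5
ee_pos: [0.523, 0.2114, 0.1393]
tcp_rot: [-179.8, -0.4, -9.1]
wrist_force: [0.2, 0.1, -0.1]
opening: 0.0119
```

Run:
```python
from ov import *
go(.5016,.253,.06,-9)
c=camera("wrist");
overlay(c,[((.5013,.2533),.014),((.436,.2439),.018)],"w35.png",(120,100,440,340),2.4)
```

```text
pos [0.523  0.2114 0.1393] rot [-179.77   -0.42   -9.09] F [ 0.2  0.1 -0.1] op 0.0119 t 42.5
shift cm [-2.83 -3.73  7.93] turn [-0.23 -0.42 -0.09]
```

View pics/w35.png

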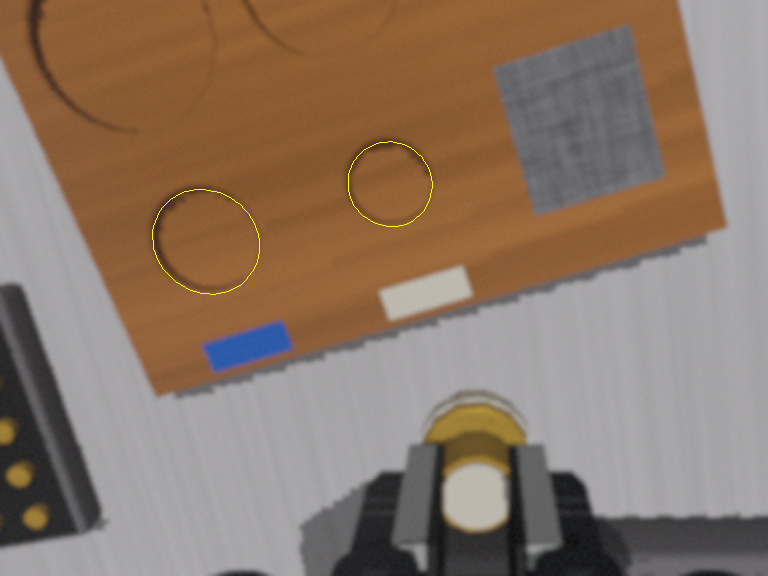

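Emit:
play_rows --rows '[[1,[-1.4,-1.8,2],[-0.2,-0.4,0]],[1,[-1.4,-1.8,2],[0,0,0]],[1,[0,0,2.5],[0,0,0]],[1,[0,0,0.5],[0,0,0]],[1,[0,0,0],[0,0,0]]]'

```text
time: 43.05
ee_pos: [0.5045, 0.2484, 0.0695]
tcp_rot: [-179.9, -0.2, -9.5]
wrist_force: [0.7, 0.2, 0.0]
opening: 0.012
```

Run:
```python
from ov import *
go(.5016,.253,.035,-9)
```

```text
pos [0.5045 0.2484 0.0695] rot [-179.91   -0.19   -9.52] F [0.7 0.2 0. ] op 0.012 t 43.05
shift cm [-0.38 -0.4   3.45] turn [-0.09 -0.19 -0.52]
```

Emit:
play_rows --rows '[[1,[-0.4,-0.4,1],[0,-0.2,-0.5]],[1,[0,0,1],[0,0,0]],[1,[0,0,0.7],[0,0,0]],[1,[0,0,0],[0,0,0]]]'

```text
time: 43.45
ee_pos: [0.5032, 0.2523, 0.0431]
tcp_rot: [-179.8, -0.1, -9.1]
wrist_force: [0.3, -0.4, -0.3]
opening: 0.0114
```

Run:
```python
from ov import *
go(.5016,.253,.0175,-9)
c=camera("wrist");overlay(c,[((.5013,.2533),.014)],"w36.png",(200,170,440,350),3)
```

```text
pos [0.5032 0.2523 0.0431] rot [-1.7981e+02 -1.3000e-01 -9.1300e+00] F [ 0.3 -0.4 -0.3] op 0.0114 t 43.45
shift cm [-0.17 -0.04  2.56] turn [-0.19 -0.13 -0.13]
```

View pics/w36.png

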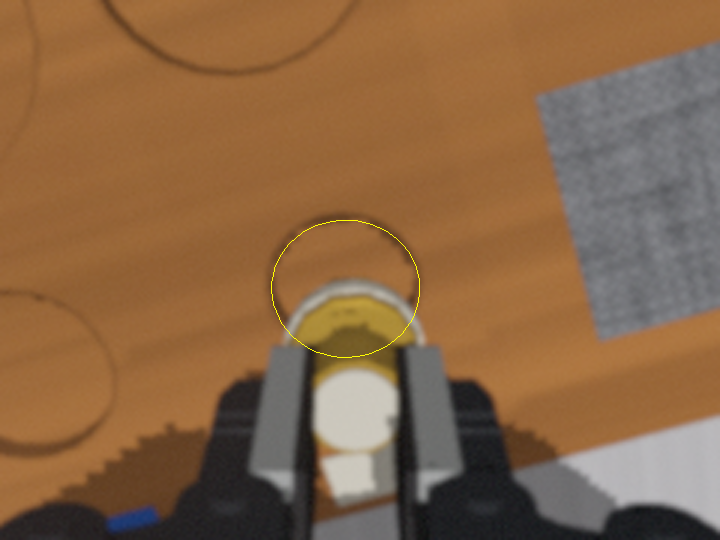

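Emit:
play_rows --rows '[[1,[-0.2,-0.1,0.6],[-0.2,-0.1,0]],[1,[0,0,0.6],[0,0,0]],[1,[0,0,0],[0,0,0]]]'

```text
time: 43.8
ee_pos: [0.5019, 0.254, 0.0315]
tcp_rot: [-180.0, -0.1, -9.1]
wrist_force: [0.3, -0.3, -0.5]
opening: 0.0116
```

Run:
```python
from ov import *
go(.5016,.2534,.017,-9)
```

```text
pos [0.5019 0.254  0.0315] rot [-1.7997e+02 -1.1000e-01 -9.1300e+00] F [ 0.3 -0.3 -0.5] op 0.0116 t 43.8
shift cm [-0.02  0.07  1.45] turn [-0.03 -0.11 -0.13]
```

Emit:
play_rows --rows '[[1,[0,0.1,0.4],[0,0,0]],[1,[0,0,0.4],[0,0,0]],[1,[0,0,0.3],[0,0,0]],[1,[0,0,0],[0,0,0]]]'

```text
time: 44.2
ee_pos: [0.5017, 0.253, 0.0196]
tcp_rot: [-180.0, -0.1, -9.1]
wrist_force: [-0.1, 0.4, -0.4]
opening: 0.0114
```

Emit:
play_rows --rows '[[1,[0,0,0.2],[0,0,0]],[1,[0,0,0.1],[0,0,0]],[0.7,[0,0,0],[0,0,0]],[0.5,[0,0,0],[0,0,0]],[0.5,[0,0,0],[0,0,0]],[0.5,[0,0,-2],[0,0,0]],[0.5,[0,0,-4],[0,0,0]],[0.5,[0,2,-4],[0,0,0]],[0.5,[0,0,0],[0,0,0]]]'

```text
time: 45.1
ee_pos: [0.4976, 0.2326, 0.1192]
tcp_rot: [180.0, -0.0, -9.1]
wrist_force: [0.6, -0.1, 0.7]
opening: 0.0425
```

Run:
```python
from ov import *
go(.6144,-.0767,.12,-9)
c=camera("wrist");save(c,"w37.png")
```

```text
pos [0.4976 0.2326 0.1192] rot [ 1.7996e+02 -3.0000e-02 -9.0800e+00] F [ 0.6 -0.1  0.7] op 0.0425 t 45.1
shift cm [16.41 28.7  -0.05] turn [ 0.04 -0.03 -0.08]
```

View pics/w37.png

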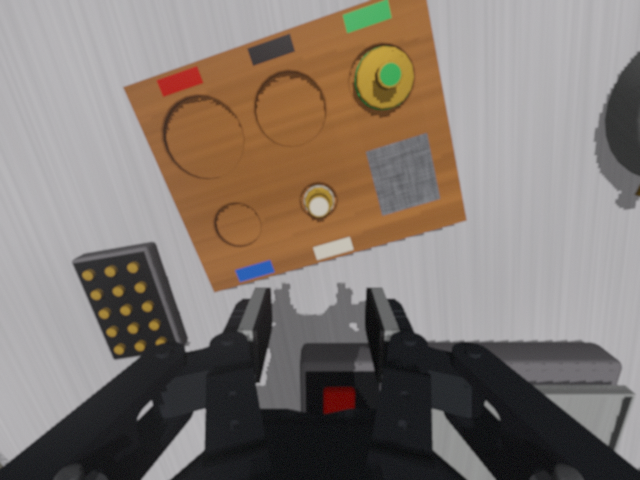

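Both 50 g (318,205) and 200 g (389,77) sit in their pockets. Now the 100 g on the pan.

Emit:
play_rows --rows '[[0.5,[2,3.5,0],[0,0,0]],[0.5,[2,3.5,0],[0,0,0]],[0.5,[2,3.5,0],[0,0,0]],[0.5,[2,3.5,0],[0,0,0]],[0.5,[2,3.5,0],[0,0,0]],[0.5,[2,3.5,0],[0,0,0]],[0.5,[2,3.5,0],[0,0,0]],[0.5,[1,2,0],[0,0,0]],[0.5,[0,0,0],[0,0,0]],[0.5,[0,0,0],[0,0,0]]]'

```text
time: 46.15
ee_pos: [0.6053, -0.0606, 0.1045]
tcp_rot: [179.9, 0.7, -8.9]
wrist_force: [-0.3, 0.3, 0.0]
opening: 0.0427
```

Run:
```python
from ov import *
go(.6144,-.0767,.08,-9)
c=camera("wrist");save(c,"w38.png");print(w2p(c,[.6144,-.0767,.0845]))
```

```text
pos [ 0.6053 -0.0606  0.1045] rot [179.9    0.69  -8.88] F [-0.3  0.3  0. ] op 0.0427 t 46.15
shift cm [1.17 1.45 2.44] turn [0.1  0.69 0.13]
[338.67412279 291.2620328 ]
```

View pics/w38.png

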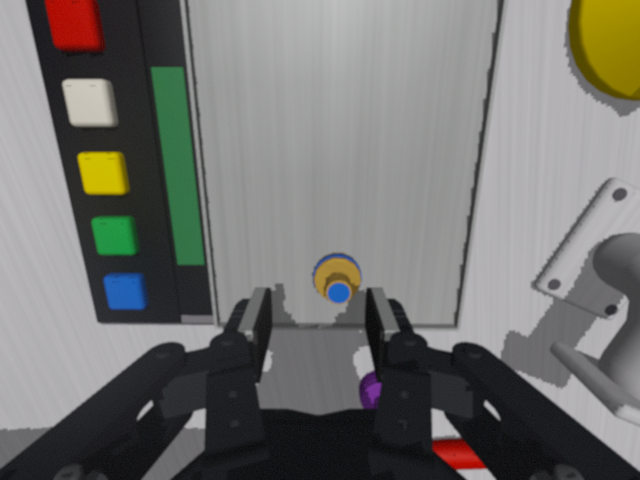

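Emit:
play_rows --rows '[[0.5,[1.2,1.5,0.7],[0.1,0.6,0]],[0.5,[0,0,1.2],[0,0,0]],[0.5,[0,0,0],[0,0,0]],[0.5,[0,0,0],[0,0,0]]]'

```text
time: 46.6
ee_pos: [0.6147, -0.0746, 0.0832]
tcp_rot: [-180.0, 0.1, -8.6]
wrist_force: [-1.1, -0.1, -0.1]
opening: 0.043
```

Run:
```python
from ov import *
go(.6144,-.0767,.0575,-9)
```

```text
pos [ 0.6147 -0.0746  0.0832] rot [-1.7998e+02  1.1000e-01 -8.6000e+00] F [-1.1 -0.1 -0.1] op 0.043 t 46.6
shift cm [0.01 0.21 2.57] turn [-0.02  0.11  0.4 ]
```

Emit:
play_rows --rows '[[0.5,[0,0.2,0.6],[0,0,0.4]],[0.5,[0,0,1],[0,0,0]],[0.5,[0,0,0.5],[0,0,0]],[0.5,[0,0,0],[0,0,0]]]'

```text
time: 47.0
ee_pos: [0.6141, -0.0757, 0.0607]
tcp_rot: [-180.0, 0.1, -9.0]
wrist_force: [-0.1, -0.6, -0.1]
opening: 0.043
```

Run:
```python
from ov import *
go(.6144,-.0767,.0575,-9)
c=camera("wrist");save(c,"w39.png",(200,200,440,380),3)
```

```text
pos [ 0.6141 -0.0757  0.0607] rot [-1.7998e+02  1.0000e-01 -8.9700e+00] F [-0.1 -0.6 -0.1] op 0.043 t 47.0
shift cm [0.04 0.1  0.32] turn [-0.02  0.1   0.03]
```

View pics/w39.png

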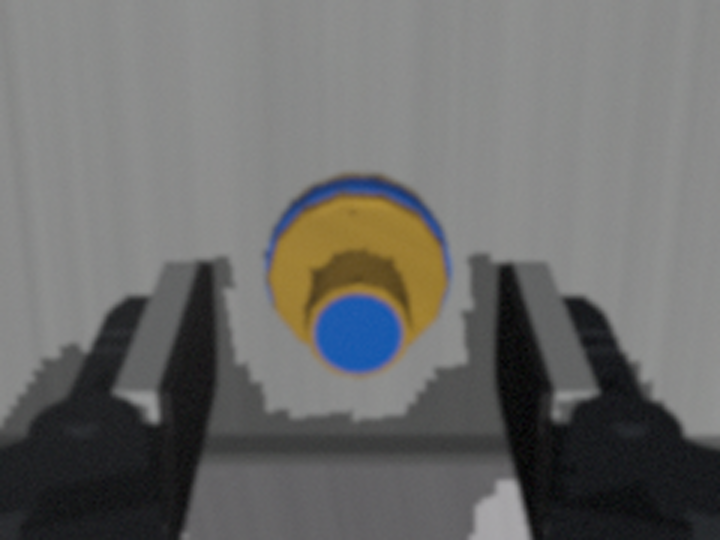

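Emit:
play_rows --rows '[[0.5,[0,0.1,0.3],[0,0,0]],[1,[0,0,0],[0,0,0]],[1,[0,0,0],[0,0,0]],[1,[0,0,0],[0,0,0]],[1,[0,0,0],[0,0,0]],[1,[0,0,0],[0,0,0]],[1,[0,0,0],[0,0,0]]]'

```text
time: 47.75
ee_pos: [0.6145, -0.0768, 0.0587]
tcp_rot: [-180.0, 0.0, -9.0]
wrist_force: [-0.2, -0.1, 0.6]
opening: 0.0124
```

Run:
```python
from ov import *
c=camera("wrist");o=get_obs();R=Rm(o["tcp_rot"])
p,n=cent(c,(300,285,340,335),blu);print(p,n)
w=p2w(c,*p,.084);print(w,R.T@(w-o["ee_pos"]))
go(.436,.2439,.15,-9)
```

```text
[317.90957447 311.03546099] 564
[ 0.61404041 -0.07783916  0.084     ] [-0.00034201  0.00103079 -0.02527354]
pos [ 0.6145 -0.0769  0.0587] rot [-1.7997e+02  1.0000e-02 -8.9700e+00] F [0.8 0.3 0.1] op 0.0121 t 47.8
shift cm [-22.64 -28.91  -9.11] turn [-0.03  0.01  0.03]
```

Emit:
play_rows --rows '[[1,[0,0,-1],[0,0,0]],[1,[0,0,-3],[0,0,0]],[1,[0,0,-4],[0,0,0]],[1,[-2.4,-3.2,0],[0,0,0]],[1,[-2.4,-3.2,0],[0,0,0]],[1,[-2.4,-3.2,0],[0,0,0]],[1,[-2.4,-3.2,0],[0,0,0]],[1,[-2.4,-3.2,0],[0,0,0]],[1,[-2.4,-3.2,0],[0,0,0]],[1,[-2.4,-3.2,0],[0,0,0]],[1,[-1,-1,0],[0,0,0]],[1,[0,0,0],[0,0,0]]]'

```text
time: 49.0
ee_pos: [0.4712, 0.1908, 0.1507]
tcp_rot: [-179.7, -0.4, -9.1]
wrist_force: [-0.1, -0.2, 0.2]
opening: 0.0118
```

Run:
```python
from ov import *
go(.4365,.2449,.06,-9)
c=camera("wrist");
overlay(c,[((.436,.2439),.018)],"w40.png",(120,100,440,340),2.4)
```

```text
pos [0.4712 0.1908 0.1507] rot [-179.75   -0.4    -9.13] F [-0.1 -0.2  0.2] op 0.0118 t 49.0
shift cm [-4.35 -4.75  9.06] turn [-0.25 -0.4  -0.13]
```

View pics/w40.png

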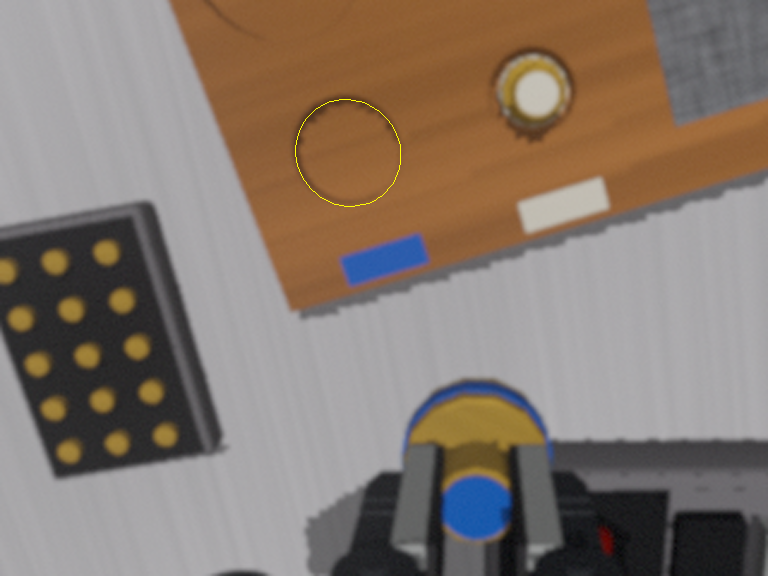

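Emit:
play_rows --rows '[[1,[-2.1,-2.3,2],[-0.2,-0.4,0]],[1,[-2.1,-2.3,2],[0,0,0]],[1,[0,0,2.5],[0,0,0]],[1,[0,0,1],[0,0,0]],[1,[0,0,0],[0,0,0]]]'

```text
time: 49.55
ee_pos: [0.4408, 0.2411, 0.0763]
tcp_rot: [-179.9, -0.3, -9.4]
wrist_force: [-0.2, 0.1, -1.1]
opening: 0.0117
```

Run:
```python
from ov import *
go(.4365,.2449,.04,-9)
```

```text
pos [0.4408 0.2411 0.0763] rot [-179.86   -0.26   -9.44] F [-0.2  0.1 -1.1] op 0.0117 t 49.55
shift cm [-0.51 -0.29  3.63] turn [-0.14 -0.26 -0.44]
```

Emit:
play_rows --rows '[[1,[-0.5,-0.3,1],[-0.1,-0.2,-0.4]],[1,[0,0,1.2],[0,0,0]],[1,[0,0,0.8],[0,0,0]],[1,[0,0,0],[0,0,0]]]'

```text
time: 49.95
ee_pos: [0.4385, 0.244, 0.0464]
tcp_rot: [-179.9, -0.2, -9.2]
wrist_force: [0.6, -0.2, -0.5]
opening: 0.0118
```

Run:
```python
from ov import *
go(.4365,.2449,.0185,-9)
c=camera("wrist");overlay(c,[((.436,.2439),.018)],"w41.png",(200,170,440,350),3)
```

```text
pos [0.4385 0.244  0.0464] rot [-179.88   -0.18   -9.19] F [ 0.6 -0.2 -0.5] op 0.0118 t 49.95
shift cm [-0.22 -0.05  2.79] turn [-0.12 -0.18 -0.19]
```

View pics/w41.png

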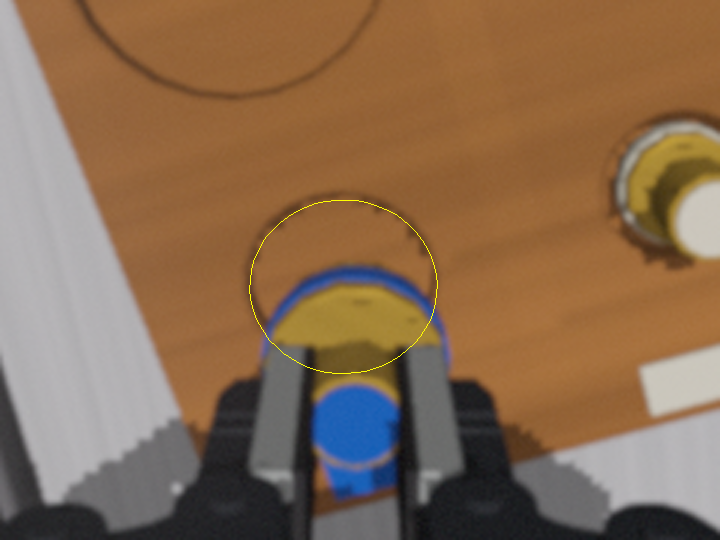

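Emit:
play_rows --rows '[[1,[-0.25,-0.1,0.7],[-0.1,-0.2,0]],[1,[0,0,0.6],[0,0,0]],[1,[0,0,0],[0,0,0]]]'

```text
time: 50.3
ee_pos: [0.4368, 0.2458, 0.0337]
tcp_rot: [-179.9, -0.0, -9.2]
wrist_force: [-0.3, -1.1, -1.3]
opening: 0.0121
```

Run:
```python
from ov import *
go(.4365,.2454,.0185,-9)
```

```text
pos [0.4368 0.2458 0.0337] rot [-1.7992e+02 -5.0000e-02 -9.2000e+00] F [-0.3 -1.1 -1.3] op 0.0121 t 50.3
shift cm [-0.02  0.05  1.52] turn [-0.08 -0.05 -0.2 ]
```

Emit:
play_rows --rows '[[1,[0,0.05,0.4],[0,0,0]],[1,[0,0,0.4],[0,0,0]],[1,[0,0,0.3],[0,0,0]],[1,[0,0,0],[0,0,0]]]'

```text
time: 50.7
ee_pos: [0.4368, 0.2454, 0.0219]
tcp_rot: [-179.9, -0.1, -9.2]
wrist_force: [-0.1, 0.6, -0.6]
opening: 0.012
```

Emit:
play_rows --rows '[[1,[0,0,0.3],[0,0,0]],[1,[0,0,0.1],[0,0,0]],[0.75,[0,0,0],[0,0,0]],[0.6,[0,0,0],[0,0,0]],[0.6,[0,0,0],[0,0,0]],[0.6,[0,0,-2],[0,0,0]],[0.6,[0,0,-4],[0,0,0]],[1,[0,3,-3],[0,0,0]],[1,[0,3,0],[0,0,0]],[1,[0,0,0],[0,0,0]]]'

```text
time: 51.7
ee_pos: [0.4269, 0.1848, 0.1117]
tcp_rot: [-179.9, -0.1, -9.1]
wrist_force: [0.7, 0.7, -0.8]
opening: 0.0001
```

Run:
```python
from ov import *
go(.4935,.0900,.08,-9)
c=camera("wrist");overlay(c,[((.436,.2439),.018),((.557,.3301),.022),((.5013,.2533),.014)],"w42.png",(150,0,470,240),2.4)
c=camera("scene");save(c,"s42.png",(400,190,600,320),4)
```

```text
pos [0.4269 0.1848 0.1117] rot [-1.7992e+02 -1.2000e-01 -9.0700e+00] F [ 0.7  0.7 -0.8] op 0.0001 t 51.7
shift cm [8.07 8.31 3.18] turn [-0.08 -0.12 -0.07]
```

View pics/w42.png

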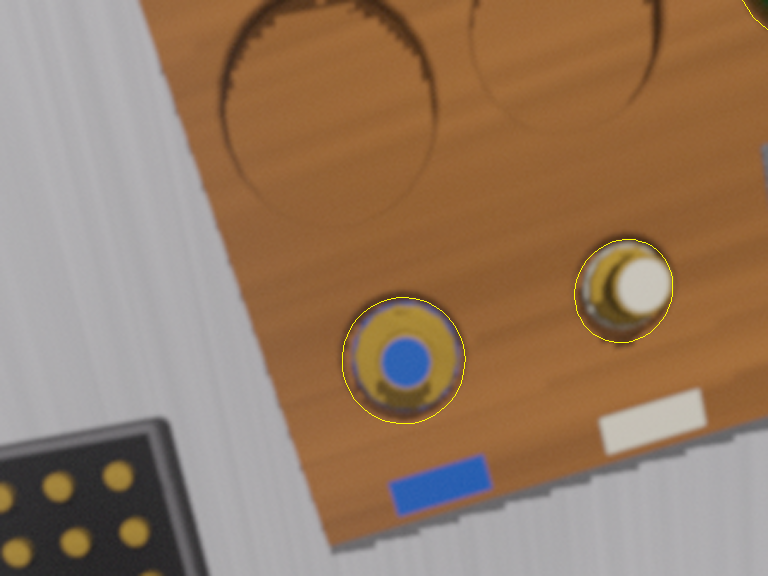

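View pics/s42.png

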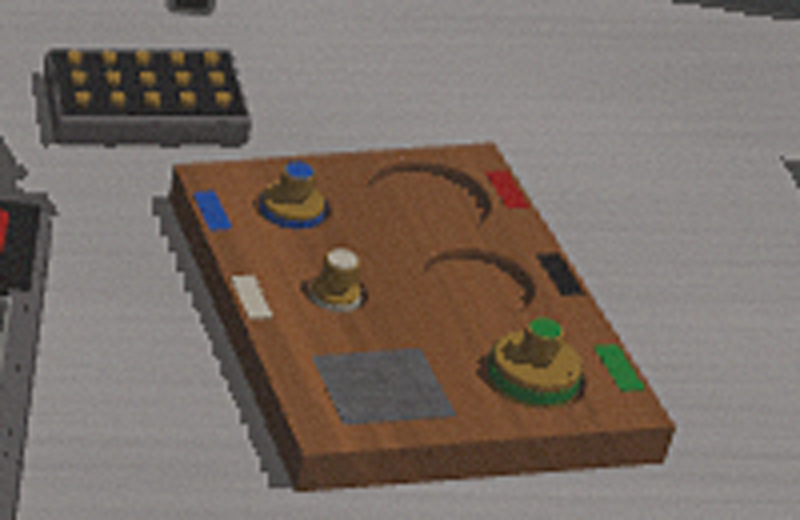

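Emit:
play_rows --rows '[[1,[2.7,2.7,0],[0,0,0]],[1,[2.7,2.7,0],[0,0,0]],[1,[2.6,2.6,1],[0,0,0]],[1,[0,0,2],[0,0,0]],[1,[0,0,1.5],[0,0,0]],[1,[0,0,0],[0,0,0]]]'

```text
time: 52.4
ee_pos: [0.4976, 0.0963, 0.0624]
tcp_rot: [-179.8, -0.1, -8.8]
wrist_force: [-1.0, -0.5, -0.1]
opening: 0.0001
```

Run:
```python
from ov import *
go(.4932,.0895,.04,-9)
c=camera("wrist");save(c,"w43.png")
```

```text
pos [0.4976 0.0963 0.0624] rot [-1.7981e+02 -5.0000e-02 -8.7600e+00] F [-1.  -0.5 -0.1] op 0.0001 t 52.4
shift cm [-0.34  0.75  2.23] turn [-0.19 -0.05  0.24]
```

View pics/w43.png

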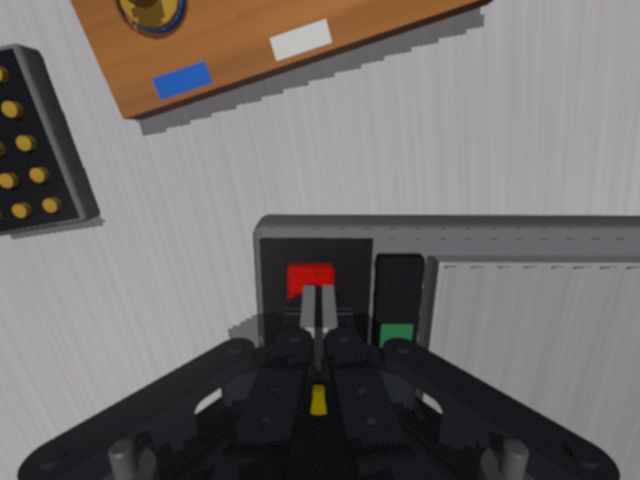

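Emit:
play_rows --rows '[[1,[-0.35,0.7,0.5],[-0.2,0,0.2]],[1,[0,0,0.5],[0,0,0]],[1,[0,0,0],[0,0,0]]]'

```text
time: 52.75
ee_pos: [0.4935, 0.0911, 0.0541]
tcp_rot: [-180.0, -0.2, -8.8]
wrist_force: [-0.7, 0.3, 0.6]
opening: -0.0
```

Run:
```python
from ov import *
go(.4932,.0897,.038,-9)
c=camera("top");save(c,"t44.png",(100,120,470,340),2.1)
c=camera("scene");save(c,"s44.png",(140,190,600,340),1.7)
```

```text
pos [0.4935 0.0911 0.0541] rot [-179.97   -0.18   -8.84] F [-0.7  0.3  0.6] op -0.0 t 52.75
shift cm [-0.02  0.15  1.61] turn [-0.03 -0.18  0.16]
```

View pics/s44.png

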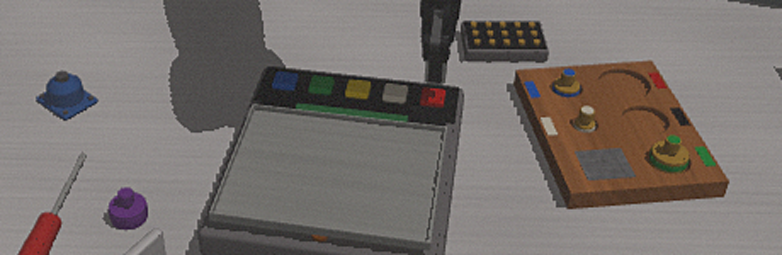

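All three seated, pan bare. Press red.

Emit:
play_rows --rows '[[1,[0,0.1,0.8],[0,0,0]],[1,[0,0,0.6],[0,0,0]],[1,[0,0,0.3],[0,0,0]],[1,[0,0,0.3],[0,0,0]],[1,[0,0,0.3],[0,0,0]],[1,[0,0,0.2],[0,0,0]],[1,[0,0,0.2],[0,0,0]],[1,[0,0,0.2],[0,0,0]],[1,[0,0,0.2],[0,0,0]],[1,[0,0,0.2],[0,0,0]]]'

```text
time: 53.85
ee_pos: [0.4947, 0.0904, 0.0311]
tcp_rot: [-179.8, -0.6, -8.8]
wrist_force: [-8.4, -1.5, 18.6]
opening: 0.0
```

Emit:
play_rows --rows '[[1,[0,0,-1.5],[0,0,0]],[1,[0,0,-4],[0,0,0]],[1,[0,0,-4],[0,0,0]],[1,[0,0,-4],[0,0,0]],[1,[-3,0,0],[0,0,0]],[1,[-3,0,0],[0,0,0]],[1,[0,0,0],[0,0,0]],[1,[0,0,0],[0,0,0]]]'

```text
time: 54.65
ee_pos: [0.433, 0.0997, 0.1714]
tcp_rot: [-179.7, -0.8, -8.9]
wrist_force: [0.7, 0.2, 0.3]
opening: -0.0002
```

Run:
```python
from ov import *
o=get_obs();print(o["ee_pos"],o["wrist_force"],o["time"])
c=camera("scene");save(c,"s45.png")
c=camera("wrist");save(c,"w45.png")
```

```text
[0.43297343 0.09973666 0.17141162] [0.69406411 0.23655126 0.32468627] 54.65
```

View pics/s45.png

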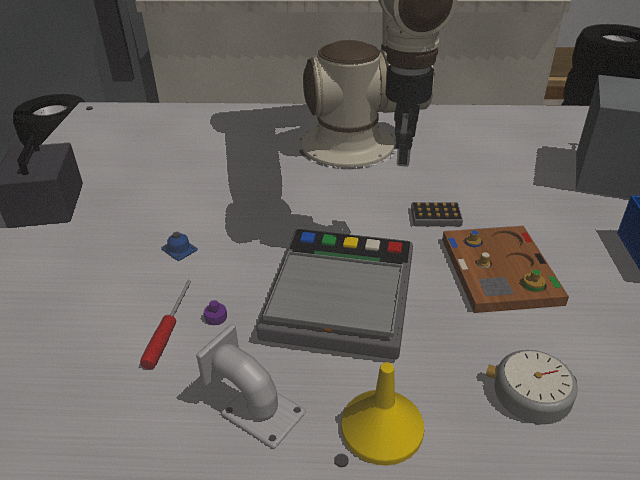

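View pics/w45.png

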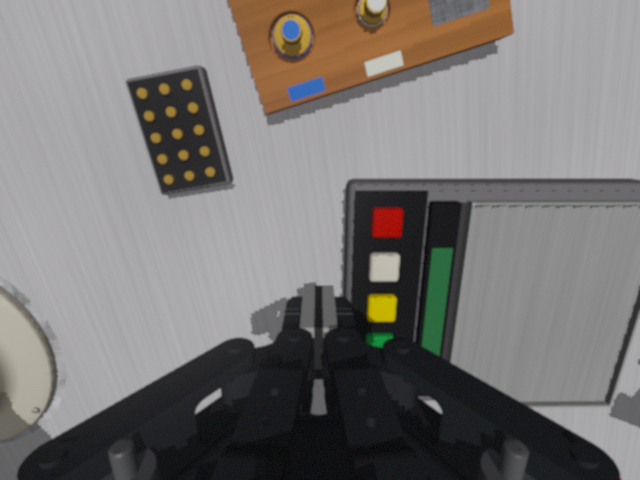

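```bash
python3 -c "
from workcell import job_done
print(job_done())"
```

```text
the job is handed in; nothing more can be done
None
```

I finished the calibration and handed it in at about 55 s of the 210 s allowed. No verdict was reported.

**Sequence**
- With the pan bare I pressed red, then white, then yellow.
- Only the 200, 100 and 50 g weights were out. I stood all three on the pan and pressed green.
- I put each weight back in its own pocket (200 g green, 50 g white, 100 g blue). With the pan bare again I pressed red last.

**Last checks**
- Each press ended at the key's stop, at a TCP height of about 31 mm with 19–33 N of force.
- The last pictures show the three weights upright and down in their pockets, the pan empty, and the bowl, jet box and screwdriver where they started.
- The arm is clear of everything and I saw no weight knocked aside.

**What disagreed or is unsure**
- The fingertips turned out to be about 17 mm behind the reported TCP, not 11 mm ahead of it as stated. I used the measured value throughout.
- The first red press was feathered: I eased off partway, to about 3 mm of travel, before the full push. I believe it counts as one press, but the display shows nothing that would confirm it.
- The scene camera disagreed with the top and wrist cameras by about 4–5 mm, so I relied on the wrist camera.

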